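# Put the bottle warmer back together and load it with the clean caps

## Robot

A 7-joint arm with a two-finger parallel gripper is mounted at the origin on the work surface. World frame = base frame: x ahead of the robot, y to its left, z up, the work surface at z = 0. Lengths are in mm, angles in rad, forces in N, time in s.
With the tool pointing down it reaches from about 425 to 825 mm from the base axis. Payload 3.6 kg.
Tool frame: the origin (TCP) lies at the very end of the fingers, on their centre line; the grasp point (between the pads) lies 19 mm behind it; z points along the fingers, y is the line along which they close (so a half turn about z gives the same grasp; the last joint's range is limited). The gripper opens to 85 mm and grips with 20 to 120 N. Pads are 22 mm wide; open, the fingers measure 114 mm over their backs; the gripper's body (76 mm by 85 mm) begins 54 mm behind the grasp point. The pads swing forward as they close: fully open they stand 13 mm farther back than shut.
Start: joints at [-1.323, 0.615, -0.013, 1.423, 0.008, 1.103, -0.04], TCP at [175.72, 625.765, 192.397] pointing down, gripper open.
Joint ranges: [-3.12, 3.12], [-0.3, 2.06], [-1.34, 1.32], [0.26, 2.42], [-1.36, 4.5], [0.01, 1.98], [-2.84, 2.84]. Speed limits (rad/s): [2.79, 2.79, 3.14, 3.14, 3.14, 3.14, 3.14].

## Interface

Orientations are given as a unit quaternion [w, x, y, z].
In Python, from cell import * gives the robot as it stands.
- The arm moves only by the shell command python3 -m creep 'ROWS' [FORCE]. ROWS is JSON, a list of rows, each a list of 7 numbers: the finger opening in cm, from 0 to 8.54, then the shift along the world's x, y, z in cm, then the turn, a rotation vector about the world's x, y, z in rad. In form: [[hand, tx, ty, tz, wx, wy, wz], ...]. A call has 1 to 10 rows; each row shifts and turns the commanded pose from where the row before left it; what a row does not reach is not made up. A row lasts 1/8 s, in which the tool goes at most 62.5 mm and 10.7 degrees, less where a joint would pass 70% of its speed; a pose out of reach is approached as far as the arm can. A call with a gripper value outside its range is refused whole. The fingers move at their own pace and stop on an object; FORCE is the grip in N (left out, the last holds). Time passes only in rows, so rows that do not move let the fingers close. It gives the time, the measured TCP pose, the force, the opening and the grip force at its end, in the units of the state.
- get_obs(): the state, without advancing time (a new reading comes with each control period).
- read_camera(name): name is "scene" or "top"; returns a dict with "frame" (400x640x3 uint8, red, green, blue), "range_z" (400x640 float32, mm along the optical axis (not along the pixel's ray), 0 where there is no reading), "fx", "fy", "cx", "cy" (pixels), "view" (4x4, takes a point from world to camera coordinates). Camera axes: x right, y up, looking along -z (the intrinsics and any distortion apply to the point x, -y, -z); pixel columns grow to the right and rows downward; lengths in mm; the calibration is good to about 2 mm. A picture is of the moment at which its call begins.
- sign_off(): hands the job in; it is judged then, once.
Trained networks look in a picture, given as the dict that the camera call returned (one of the last four; its "shot" number tells which), for a name from the list of things; names that differ only in an ending like _2 or _b are one class to them, and where a whole thing is asked for, a point or a joint stands for the part that bears it (a point fixed in the world has none). Each returns a list of dicts, best first, with "conf" (0 to 1); they miss things now and then, are a little off and sometimes report something else, mostly with a low value. They report only what shows in the picture. A call takes as long as a camera call. They do not tell look-alikes from the thing itself.
- look_for(picture, name): "rect" ([left, top, right, bottom] in pixels, round what is visible of it).
- spot_point(picture, name): "centre" ([column, row] in pixels: a listed point, or the origin of a listed thing).
The state is a dict: "time": time; "joints": joint angles; "qvel": joint speeds; "joint_torque": joint torques, N m; "eef_pos": TCP position; "tcp_rot": TCP orientation; "ft_force": force on the tool from outside, world axes, zero at the start; "torque": the same for the moment, N m; "grip_width": finger opening in mm; "gripper_force": force on a finger pad.
Only numpy, scipy, OpenCV 4.12 (cv2) and the standard library are available. Lean on these libraries where they do the work, as an engineer would, in place of code of your own. Each camera call takes 0.05 s, during which the arm holds its last target. There are 200 camera calls.

## Task

First, with the warmer still switched off, fasten its switch plate: take the screwdriver from its stand and turn both screws clockwise until they are fully home, keeping the bit pressed down in the cross while it turns. Then put the screwdriver back upright in its stand, nest the green steam basket right down in the warmer's well and gather every bottle cap from the drying rack's drip tray into it. Only when that is all done push the toggle switch over to on (away from the robot); leave the bottles, the pacifier and the spoon alone.

Things in the scene. Friction and masses are not known exactly. Their poses are not given: they have to be found in the camera images.
- warmer: Bottle warmer, fixed, white foot 170 x 280 x 30 mm; origin under its centre, x away from the robot, y to the left. Well centre at y = +60 mm. On the -y side a white housing 160 x 115 mm whose blue switch plate is 79 mm above the shelf; on it at y = -82.5 mm: screw_a (x = -56 mm, nearer the robot), toggle switch (x = 0), screw_b (x = +56 mm).
- well_floor (a point): Centre of the inner floor of the warmer's round steel well, 35 mm above the shelf. The well is open on top and tapered inside: inner radius 62 mm at the floor, 73 mm at the rim (outer 78 mm), rim 90 mm above the shelf.
- screw_a (a joint): Captive cross-head screw nearer the robot. Angle in rad, growing clockwise seen from above: starts at 0 to 0.5 (loose), 2.8 is the stop (fully home). It sinks 0.75 mm per rad. Turning takes about 0.08 N m; it does not turn back by itself or under push.
- screw_a_head (a point): Centre of the top of screw_a's head (8 mm above the plate at 0 rad), z up; x and y lie along the two slots of the cross and turn with the screw. Head 13 mm across; slots 4.4 mm wide, 13 mm long, 5 mm deep, alike every quarter turn. Around it a fixed black collar, inner radius 9.5, outer 13, 6 mm high, keeps fingers off.
- screw_b (a joint): The same for the screw farther from the robot.
- screw_b_head (a point): Centre of the top of screw_b's head, as for screw_a.
- switch (a joint): Red toggle lever of the warmer, hinge angle in rad: 0 is off (leaning to the warmer's -x), 1.0 is on (leaning to +x). It stays where it is left.
- switch_tip (a point): Centre of the red ball (radius 13 mm) at the end of the toggle lever. The lever is 45 mm long, pivoted 22 mm above the plate on a black block 70 x 50 x 25 mm.
- driver: Screwdriver, 110 g: orange square handle 26 x 26 x 75 mm, below it a black collar of radius 18 mm, 5 mm thick, then an 8 mm steel shank. Origin at the underside of the collar, z up along the handle. Bit point 68 mm below the origin; its cross blades, 12 mm across and 2.4 mm thick, lie along the body's x and y, parallel to the handle's flats.
- driver_handle (a point): Centre of the screwdriver's handle, 42.5 mm above the body's origin and 110.5 mm above the bit's point. At the start it stands upright, bit down, in the stand.
- stand_top (a point): Centre of the top of the fixed wooden screwdriver stand, 64 x 64 x 80 mm: mouth of an upright round through hole of 25 mm. The driver's shank hangs in it and its black collar rests on the top.
- basket: Green steam basket, 180 g, round, open on top, tapered outside to match the well: outer radius 60 mm at the underside, 72 mm at the rim, 60 mm high, wall 3.5, floor 4 mm. Origin at the centre of its underside, z up. A white central post, diameter 14 mm, rises to 91 mm above the origin. Starts on the shelf. Nested, it rests on the well's floor with about 2 mm of play.
- basket_post (a point): Point on the axis of the basket's post where to grip it, 76 mm above the basket's origin.
- tray_floor (a point): Middle of the part of the drip tray where the caps lie, on the tray's floor, 4 mm above the shelf; x away from the robot, y left. The fixed rack is 240 x 270 mm, tray rim 10 mm above the shelf. The bottles stand in the rack 150 mm to the -y side of this point.
- cap0_mid (a point): Centre of bottle cap 0 (yellow), a solid-looking plastic cap 36 mm in diameter and 38 mm high, 30 g, z along its axis. Starts upright in the rack's drip tray; may be absent.
- cap1_mid (a point): Centre of bottle cap 1 (blue), a solid-looking plastic cap 36 mm in diameter and 38 mm high, 30 g, z along its axis. Starts upright in the rack's drip tray; may be absent.
- cap2_mid (a point): Centre of bottle cap 2 (yellow), a solid-looking plastic cap 36 mm in diameter and 38 mm high, 30 g, z along its axis. Starts upright in the rack's drip tray; may be absent.
- cap3_mid (a point): Centre of bottle cap 3 (blue), a solid-looking plastic cap 36 mm in diameter and 38 mm high, 30 g, z along its axis. Starts upright in the rack's drip tray; may be absent.
- bottle0_mid (a point): Centre of empty bottle 0, clear plastic, 58 mm in diameter and 140 mm high, standing loose in the rack. Leave it alone.
- bottle1_mid (a point): Centre of empty bottle 1, clear plastic, 58 mm in diameter and 140 mm high, standing loose in the rack. Leave it alone.
- pacifier: Blue pacifier, 42 mm across, 35 mm high, loose on the shelf. Leave it alone.
- spoon: Wooden spoon, 240 mm long, origin under its middle, lying loose on the shelf in front of the warmer. Leave it alone.
There are look-alikes about, which are no part of the job. Several things look just like the part that bears stand_top: the one meant starts nearest to the robot's base. Leave any red look-alike of the part that bears cap3_mid alone.

How it is judged (in metres and radians):
On the way, in this order (a step that is already met when the one before it is completed fails the run):
1. both screws are fully home (above 2.65 rad) while the screwdriver still presses down on the warmer with at least 1 N, and the switch is off (below 0.4 rad) (value of joint each of screw_a, screw_b above 2.65 rad and contact force between driver and warmer above 1 N and value of joint switch below 0.4 rad), for 0.1 s.
2. the screwdriver is back in its stand, the basket is nested in the well and all caps are in it, with the switch still off (horizontal distance between driver_handle and stand_top below 0.012 m and angle between driver_handle's own z axis and vertical below 0.1 rad and z of driver_handle in the frame of stand_top below 0.047 m and horizontal distance between basket and well_floor below 0.004 m and z of basket in the frame of well_floor below 0.003 m and angle between basket's own z axis and vertical below 0.05 rad and horizontal distance between each of cap0_mid, cap1_mid, cap2_mid, cap3_mid and basket below 0.055 m and z of cap0_mid in the frame of basket between 0.01 and 0.05 m and z of cap1_mid in the frame of basket between 0.01 and 0.05 m and z of cap2_mid in the frame of basket between 0.01 and 0.05 m and z of cap3_mid in the frame of basket between 0.01 and 0.05 m and value of joint switch below 0.4 rad), for 0.2 s.
3. the switch is on (above 0.8 rad) (value of joint switch above 0.8 rad), for 0.1 s.
At the end, for the whole second after the job is handed in: Screws above 2.65 rad; switch above 0.8 rad; screwdriver upright in its stand (4.5 mm height, 12 mm sideways, 0.1 rad); basket on the well floor (3 mm height, 4 mm sideways, 0.05 rad); centre of every present cap 10 to 50 mm above the underside of the basket, within 55 mm of its axis (value of joint each of screw_a, screw_b above 2.65 rad and value of joint switch above 0.8 rad and horizontal distance between driver_handle and stand_top below 0.012 m and angle between driver_handle's own z axis and vertical below 0.1 rad and z of driver_handle in the frame of stand_top below 0.047 m and horizontal distance between basket and well_floor below 0.004 m and z of basket in the frame of well_floor below 0.003 m and angle between basket's own z axis and vertical below 0.05 rad and horizontal distance between each of cap0_mid, cap1_mid, cap2_mid, cap3_mid and basket below 0.055 m and z of cap0_mid in the frame of basket between 0.01 and 0.05 m and z of cap1_mid in the frame of basket between 0.01 and 0.05 m and z of cap2_mid in the frame of basket between 0.01 and 0.05 m and z of cap3_mid in the frame of basket between 0.01 and 0.05 m and linear speed of basket below 0.03 m/s); the robot touches nothing.
It fails at once if a bottle is knocked over or shoved more than 4 cm (angle between any of bottle0_mid, bottle1_mid's own z axis and vertical above 0.6 rad or distance of any of bottle0_mid, bottle1_mid from where it was at the start of the episode above 0.04 m).
It fails at once if the pacifier or the spoon is moved more than 5 cm (distance of any of pacifier, spoon from where it was at the start of the episode above 0.05 m).
Of cap0, cap1, cap2, cap3 only 2 to 4 are there at a start; the rules pass over those that are not, and their reading is None.
At some moment in a run one of cap0, cap1, cap2, cap3, basket may be knocked a few centimetres aside while the robot is not near it.
It also fails if it takes over 210 s, if anything falls off the work surface, if the arm or the gripper's body presses on something with over 40 N, if the wrist force passes 120 N, or if a joint passes its speed limit or range.

## Working session

There is one attempt and no reset: what is moved stays moved. The work goes in short steps, Python scripts to look and compute and a shell command to move; the robot and the scene stay as the last step left them, time stands still between calls to the robot, and variables do not carry over. Pictures are saved under pics/ and viewed, at most 14 in all, crops included, and the job is handed in when it is done.

```bash
ls; mkdir -p pics; cat > h.py <<'E'
from cell import *
import numpy as np, cv2
def world(p,u,v,z=None):
    """pixel -> world; z: known height (mm), else depth"""
    V=np.array(p["view"]);R,t=V[:3,:3],V[:3,3]
    d=np.array([(u-p["cx"])/p["fx"],-(v-p["cy"])/p["fy"],-1.])
    o=-R.T@t; r=R.T@d
    if z is None:
        s=p["range_z"][int(round(v)),int(round(u))]
    else: s=(z-o[2])/r[2]
    return o+s*r
def pix(p,w):
    V=np.array(p["view"]);c=V[:3,:3]@np.array(w,float)+V[:3,3]
    return p["cx"]+p["fx"]*c[0]/-c[2], p["cy"]-p["fy"]*c[1]/-c[2]
def cloud(p):
    V=np.array(p["view"]);R,t=V[:3,:3],V[:3,3]
    v,u=np.mgrid[0:400,0:640]; s=p["range_z"]
    c=np.stack([(u-p["cx"])/p["fx"]*s,-(v-p["cy"])/p["fy"]*s,-s],-1)
    return (c-t)@R
def save(p,n,crop=None,k=1):
    im=p["frame"][...,::-1]
    if crop: a,b,c,d=crop; im=im[b:d,a:c]
    cv2.imwrite("pics/"+n,cv2.resize(im,None,fx=k,fy=k,interpolation=cv2.INTER_CUBIC))
E
python3 - <<'E'
from h import *
np.set_printoptions(precision=1,suppress=True)
o=get_obs();print({k:np.round(v,3) for k,v in o.items()})
for c in ("top","scene"):
    p=read_camera(c);save(p,c+"0.png");V=np.array(p["view"]);print(c,[k for k in p], -V[:3,:3].T@V[:3,3],p["fx"])
    for n in ["screw_a_head","screw_b_head","switch_tip","driver_handle","stand_top","basket","basket_post","well_floor","warmer","tray_floor","cap0_mid","cap1_mid","bottle0_mid","pacifier","spoon"]:
        for r in spot_point(p,n)[:6]:
            if r["conf"]>.2:
                u,v=r["centre"];print(n,round(r["conf"],2),np.array([u,v]),world(p,u,v))
E
```

```text
pics
{'time': np.float64(0.0), 'joints': array([-1.3,  0.6, -0. ,  1.4,  0. ,  1.1, -0. ]), 'qvel': array([-0., -0., -0.,  0.,  0., -0., -0.]), 'joint_torque': array([ -0. , -46.9,   0.3, -17.1,   0. ,   0. ,  -0. ]), 'eef_pos': array([175.5, 624.9, 191.2]), 'tcp_rot': array([-0. ,  0.1,  1. , -0. ]), 'ft_force': array([-0.8,  0.5,  0.2]), 'torque': array([ 0.,  0., -0.]), 'gripper_force': np.float64(0.0), 'grip_width': np.float64(85.277)}
top ['frame', 'range_z', 'fx', 'fy', 'cx', 'cy', 'view', 'shot'] [ 371.1   36.7 1554. ] 503.197936393534
screw_a_head 0.52 [366.8 203. ] [512.1 -92.4  86.5]
screw_b_head 0.58 [492.5 211.3] [ 474.4 -435.2  159.4]
screw_b_head 0.46 [360.2 162. ] [634.2 -76.6  86.5]
switch_tip 0.65 [361.9 184.9] [556.8 -74.2 155. ]
driver_handle 0.52 [242.1 165.9] [617.1 260.7 159.2]
stand_top 0.76 [163.1 184.1] [584.8 514.   56.8]
stand_top 0.72 [245.2 168.1] [610.7 252.1 158.6]
stand_top 0.61 [248.9 136.8] [718.  252.5  82.2]
basket 0.82 [233.7 240. ] [412.3 297.2  89. ]
basket_post 0.84 [230.3 240.4] [411.2 306.2  93.4]
well_floor 0.94 [313.1 192.3] [552.8  65.3  3
[... 1201 characters left out ...]
42. ]
basket_post 0.41 [420.7 200.8] [632.1 254.8 129.5]
well_floor 0.95 [341.9 217.7] [547.7  74.   37.5]
warmer 0.83 [319.7 233.2] [592.    3.1  29.7]
tray_floor 0.76 [198.8 251.4] [ 618.1 -304.9   40.9]
cap0_mid 0.63 [207.9 259.2] [ 638.5 -284.2   30.1]
cap0_mid 0.32 [295.1 229.1] [632.2 -67.   86.4]
cap1_mid 0.57 [179.6 252.1] [ 603.4 -352.7   33.6]
bottle0_mid 0.74 [136.7 211.8] [ 511.  -451.3  103.8]
bottle0_mid 0.34 [204.9 258.3] [ 637.8 -290.8   33.6]
pacifier 0.68 [447.3 216.7] [558.7 385.5   4.8]
pacifier 0.54 [416.4 212.1] [625.7 251.7  89.5]
pacifier 0.54 [200.5 251.2] [ 622.6 -300.1   44.6]
spoon 0.64 [310.3 201. ] [410.8  10.4   6.5]
spoon 0.62 [320.1 231.1] [590.2   4.5  35.1]
```

```bash
python3 - <<'E'
from h import *
p=read_camera("top");save(p,"t1.png",(140,100,540,280),2)
q=read_camera("scene");save(q,"s1.png",(100,130,540,300),1.8)
E
```

```text
(no output)
```

View pics/t1.png

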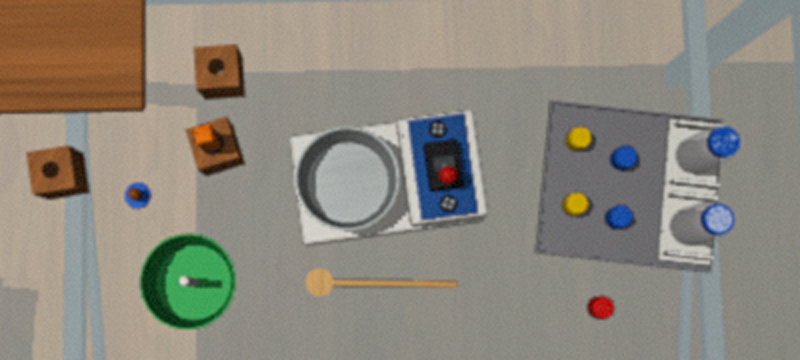

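View pics/s1.png

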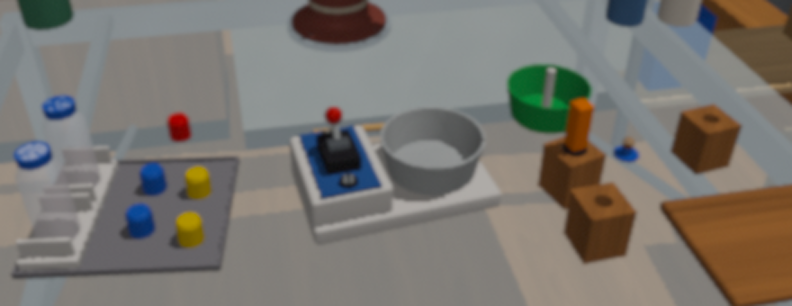

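The top view shows four caps in the tray (two yellow, two blue), a red decoy at (600,307), and the driver in the stand at (207,140), which is the stand nearest the base. The switch leans toward the robot. Next I measure everything precisely.

```bash
cat > meas.py <<'E'
from h import *
np.set_printoptions(precision=1,suppress=True)
def blobs(p,mask,z,box,mn=6):
    n,l,s,c=cv2.connectedComponentsWithStats(mask.astype(np.uint8))
    out=[]
    for i in range(1,n):
        if s[i,4]<mn: continue
        u,v=c[i]; w=world(p,u,v,z)
        if box[0]<w[0]<box[1] and box[2]<w[1]<box[3]: out.append((w,s[i,4],c[i],l==i))
    return out
def hsv(p): return cv2.cvtColor(p["frame"],cv2.COLOR_RGB2HSV)
E
python3 - <<'E'
from meas import *
for c in ("top","scene"):
    p=read_camera(c);H=hsv(p);h,s,v=[H[...,i].astype(int) for i in range(3)];C=cloud(p)
    print("==",c)
    al=(400,900,-600,600)
    m=(h>=4)&(h<=14)&(s>190)&(v>150)
    for w,a,ce,k in blobs(p,m,160,(550,700,200,320)):
        q=C[k];q=q[(q[:,2]>60)];print("driver",a,ce,w, "top pts",np.mean(q[q[:,2]>150],0) if (q[:,2]>150).any() else None, cv2.minAreaRect(np.argwhere(k)[:,::-1].astype(np.float32)))
    for nm,m in (("yel",(h>20)&(h<32)&(s>150)&(v>60)),("blue",(h>105)&(h<125)&(s>120)),("red",((h<4)|(h>176))&(s>150))):
        for w,a,ce,k in blobs(p,m,42,(400,720,-480,-20),10):
            q=C[k];t=q[q[:,2]>np.percentile(q[:,2],50)-3]; print(nm,a,ce,w,"cloud med",np.median(q,0),"z95",np.percentile(q[:,2],95),(cv2.minAreaRect(np.argwhere(k)[:,::-1].astype(np.float32)) if a>250 else ""))
    # basket rim
    m=(h>60)&(h<85)&(s>100)
    for w,a,ce,k in blobs(p,m,60,(300,560,150,420),200):
        q=C[k];r=q[(q[:,2]>54)&(q[:,2]<66)]
        A=np.c_[2*r[:,:2],np.ones(len(r))];x=np.linalg.lstsq(A,(r[:,:2]**2).sum(1),rcond=None)[0];print("basket rim",x[:2],np.sqrt(x[2]+x[0]**2+x[1]**2),len(r))
    # well rim
    d=np.hypot(C[...,0]-556,C[...,1]-68);r=C[(d<95)&(C[...,2]>86)&(C[...,2]<94)]
    A=np.c_[2*r[:,:2],np.ones(len(r))];x=np.linalg.lstsq(A,(r[:,:2]**2).sum(1),rcond=None)[0];print("well rim",x[:2],np.sqrt(x[2]+x[0]**2+x[1]**2),len(r))
    # stand top
    r=C[(abs(C[...,0]-617)<45)&(abs(C[...,1]-255)<45)&(C[...,2]>76)&(C[...,2]<84)]
    print("stand",r.mean(0),cv2.minAreaRect(r[:,:2].astype(np.float32)))
    # housing top
    r=C[(abs(C[...,0]-570)<110)&(abs(C[...,1]+80)<80)&(C[...,2]>70)&(C[...,2]<84)]
    print("housing",np.median(r,0),cv2.minAreaRect(r[:,:2].astype(np.float32)))
    save(p,c+"_w.png",(335,140,400,230) if c=="top" else (255,180,325,250),8 if c=="scene" else 6)
E
```

```text
== top
driver 66 [241.  166.7] [614.7 263.8 160. ] top pts [614.8 264.  158.6] ((240.9117889404297, 166.64706420898438), (8.00367546081543, 8.731282234191895), 75.96376037597656)
yel 116 [429.1 169. ] [ 616.3 -289.    42. ] cloud med [ 616.2 -289.5   39.9] z95 46.33153221048677 
yel 116 [427.4 201.6] [ 516.6 -279.5   42. ] cloud med [ 516.1 -279.5   40.8] z95 46.82299903655303 
blue 829 [360.6 183.2] [577.2 -79.2  42. ] cloud med [569.8 -73.   78.9] z95 88.73631259304025 ((360.9737854003906, 182.93466186523438), (48.98451614379883, 27.088369369506836), 82.14668273925781)
blue 125 [451.8 178.5] [ 585.7 -356.8   42. ] cloud med [ 586.  -356.5   40.3] z95 46.32328345225631 
blue 120 [449.1 208.2] [ 495.3 -344.3   42. ] cloud med [ 495.5 -344.5   40.2] z95 47.163022927308894 
red 64 [363.4 187. ] [565.1 -87.6  42. ] cloud med [551.7 -77.7 149.5] z95 154.56317490074403 
basket rim [412.5 302.9] 67.92616424976991 117
well rim [557.6  64.4] 74.63929789181712 222
stand [611.8 260.4  79.7] ((615.4269409179688, 263.35052490234375), (65.33576965332031, 63.533023834228516), 16.42597007751465)
ho
[... 478 characters left out ...]
.325679779052734, 31.611234664916992), 70.01689147949219)
blue 206 [184.5 228.9] [ 523.1 -344.4   42. ] cloud med [ 511.2 -346.7   34.4] z95 44.117422555506195 
blue 239 [177.2 252.3] [ 613.  -356.1   42. ] cloud med [ 602.1 -358.7   34.1] z95 43.88685745565174 
red 45 [285.  193.6] [409. -65.  42.] cloud med [563.2 -80.9 147.8] z95 153.57245923789915 
basket rim [415.  301.3] 68.62651885085066 141
well rim [560.   62.2] 74.71173932936561 324
stand [627.2 256.7  80.5] ((616.735107421875, 261.5914001464844), (67.76657104492188, 66.67088317871094), 18.41387367248535)
housing [607.8 -85.8  78.4] ((576.5643310546875, -65.669677734375), (159.29696655273438, 141.24583435058594), 6.507856369018555)
```

View pics/top_w.png

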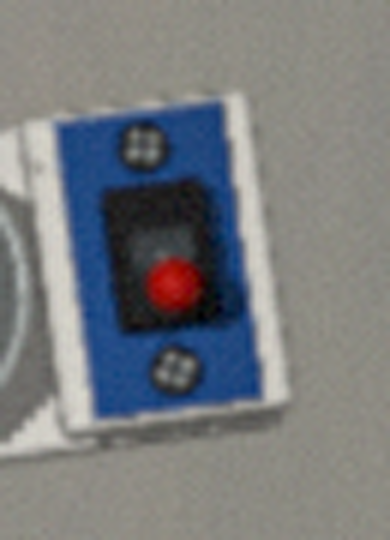

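```bash
python3 - <<'E'
from meas import *
from scipy.spatial.transform import Rotation as Ro
p=read_camera("top")
print(pix(p,(519.2,-84.6,87)),pix(p,(630.4,-71.9,87)))
# screw centroids: brightness-free low-sat pixels in ring near predicted
H=hsv(p).astype(int)
for w in ((519.2,-84.6,87),(630.4,-71.9,87)):
    u,v=pix(p,w);yy,xx=np.mgrid[0:400,0:640];m=(np.hypot(xx-u,yy-v)<8)&(H[...,1]<110)
    print(m.sum(),world(p,xx[m].mean(),yy[m].mean(),85))
o=get_obs();q=o["tcp_rot"];R=Ro.from_quat([q[1],q[2],q[3],q[0]]).as_matrix();print(R,o["joints"])
E
```

```text
(np.float64(364.08382978830224), np.float64(200.62092174406104)) (np.float64(358.67065413924223), np.float64(163.2835249036101))
61 [516.  -84.4  85. ]
78 [635.6 -70.4  85. ]
[[-1.   0.3 -0. ]
 [ 0.3  1.  -0. ]
 [ 0.  -0.  -1. ]] [-1.3  0.6 -0.   1.4  0.   1.1 -0. ]
```

Screw a sits at about (364.5,201.5) and screw b at (359,164.3) in full top-view pixels. Both are close to where the warmer model puts them. Moving over the driver.

```bash
python3 -m creep '[[8.5,4.4,-3.62,0.1,0,0,0.054],[8.5,4.4,-3.62,0.1,0,0,0.054],[8.5,4.4,-3.62,0.1,0,0,0.054],[8.5,4.4,-3.62,0.1,0,0,0.054],[8.5,4.4,-3.62,0.1,0,0,0.054],[8.5,4.4,-3.62,0.1,0,0,0.054],[8.5,4.4,-3.62,0.1,0,0,0.054],[8.5,4.4,-3.62,0.1,0,0,0.054],[8.5,4.4,-3.62,0.1,0,0,0.054],[8.5,4.4,-3.62,0.1,0,0,0.054]]'
```

```text
time: 3.1
eef_pos: [617.1, 262.6, 202.6]
tcp_rot: [0.0, -0.134, 0.991, 0.0]
ft_force: [-0.0, 0.5, -0.1]
grip_width: 84.9
gripper_force: 0.0
```

```bash
python3 -m creep '[[8.5,0,0,0,0,0,0],[8.5,0,0,0,0,0,0]]'; cat >> h.py <<'E'
def st():
    from scipy.spatial.transform import Rotation as Ro
    o=get_obs();q=o["tcp_rot"];R=Ro.from_quat([q[1],q[2],q[3],q[0]]).as_matrix()
    print("t",round(o["time"],2),"pos",np.round(o["eef_pos"],1),"yang",round(float(np.arctan2(R[1,1],R[0,1])),3),"z",np.round(R[:,2],3),"j",np.round(o["joints"],2),"F",np.round(o["ft_force"],1),"w",round(float(o["grip_width"]),1),"g",round(float(o["gripper_force"]),1))
if __name__=="__main__": st()
E
python3 h.py
```

```text
time: 3.35
eef_pos: [615.3, 264.1, 202.1]
tcp_rot: [-0.0, -0.133, 0.991, 0.0]
ft_force: [-0.5, 0.4, -0.3]
grip_width: 85.1
gripper_force: 0.0
t 3.35 pos [615.3 264.1 202.1] yang 1.837 z [-0.001  0.001 -1.   ] j [-0.37  0.64 -0.12  1.34  0.08  1.16  1.33] F [-0.5  0.4 -0.3] w 85.1 g 0.0
```

```bash
python3 -m creep '[[8.5,0,0,-2.4,0,0,0],[8.5,0,0,-2.4,0,0,0],[8.5,0,0,-2.4,0,0,0],[8.5,0,0,-2.4,0,0,0],[8.5,0,0,0,0,0,0],[0,0,0,0,0,0,0],[0,0,0,0,0,0,0],[0,0,0,0,0,0,0],[0,0,0,0,0,0,0],[0,0,0,0,0,0,0]]' 80; python3 h.py
```

```text
time: 4.6
eef_pos: [616.2, 264.4, 107.6]
tcp_rot: [0.001, -0.133, 0.991, 0.0]
ft_force: [-1.5, 0.0, 5.7]
grip_width: 23.8
gripper_force: 79.8
t 4.6 pos [616.2 264.4 107.6] yang 1.837 z [ 0.002  0.001 -1.   ] j [-0.37  0.73 -0.12  1.46  0.1   0.96  1.32] F [-1.5  0.   5.7] w 23.8 g 79.8
```

```bash
python3 -m creep '[[0,0,0,3,0,0,0],[0,0,0,4,0,0,0],[0,0,0,5,0,0,0],[0,0,0,4.5,0,0,0],[0,-1,-5,0,0,0,0],[0,-1,-5,0,0,0,0],[0,-1,-5,0,0,0,0],[0,-1,-5,0,0,0,0],[0,-1.5,-5,0,0,0,0],[0,-1.5,-5,0,0,0,0]]' ; python3 -m creep '[[0,-1,-2,0,0,0,0],[0,-1,-1.5,0,0,0,0],[0,-0.5,-1,0,0,0,0],[0,0,0,0,0,0,0],[0,0,0,0,0,0,0]]';python3 h.py
python3 - <<'E'
from h import *
for c,k in(("top",(330,130,410,250)),("scene",(250,150,340,260))):
    p=read_camera(c);save(p,"d1%s.png"%c,k,5)
E
```

```text
time: 5.85
eef_pos: [544.5, -38.2, 270.5]
tcp_rot: [-0.001, -0.133, 0.991, -0.0]
ft_force: [1.3, -0.2, -1.2]
grip_width: 24.1
gripper_force: 79.0
time: 6.48
eef_pos: [521.2, -79.8, 271.3]
tcp_rot: [0.0, -0.134, 0.991, 0.0]
ft_force: [-0.3, 0.2, -1.0]
grip_width: 24.0
gripper_force: 79.0
t 6.47 pos [521.2 -79.8 271.3] yang 1.839 z [ 0.     0.001 -1.   ] j [ 0.17  0.35 -0.09  1.65  0.03  1.14  1.92] F [-0.3  0.2 -1. ] w 24.0 g 79.0
```

View pics/d1scene.png

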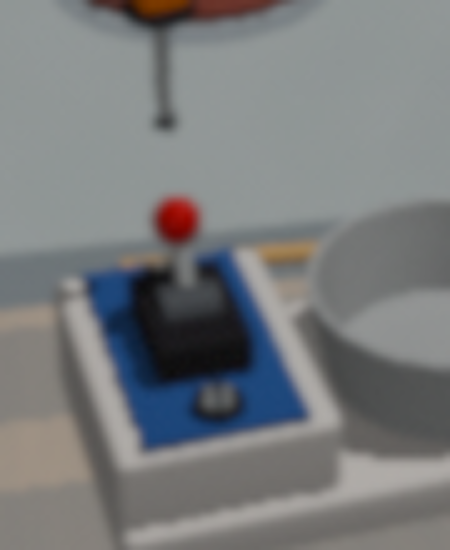

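The scene view shows the bit tip at about (283,175) full-frame pixels, hanging vertical. Screw b is visible at (293.5,230) while screw a is hidden by the switch block, so I'll do screw b first. I'll move above it and find the bit's offset from the tool axis by rotating.

```bash
cat > tip.py <<'E'
from h import *
p=read_camera("scene");o=get_obs();e=o["eef_pos"];g=cv2.cvtColor(p["frame"],cv2.COLOR_RGB2GRAY).astype(float)
for dz in (-60,-70,-80,-95.6):
    u,v=pix(p,(e[0],e[1],e[2]+dz));r=int(round(v));lo=int(round(u))-12
    row=g[r-1:r+2,lo:lo+25].mean(0);w=np.clip(np.median(row)-12-row,0,None)
    print(dz,"pred",round(u,1),round(v,1),"seen u",round(lo+(w*np.arange(25)).sum()/max(w.sum(),1),2),round(w.max()))
E
python3 -m creep '[[0,3,0.2,0,0,0,0],[0,4,0.3,0,0,0,0],[0,3.8,0.3,0,0,0,0],[0,0,0,-1,0,0,0],[0,0,0,0,0,0,0],[0,0,0,0,0,0,0]]'; python3 tip.py; python3 h.py
python3 -m creep '[[0,0,0,0,0,0,-0.17],[0,0,0,0,0,0,-0.17],[0,0,0,0,0,0,-0.17],[0,0,0,0,0,0,-0.17],[0,0,0,0,0,0,-0.17],[0,0,0,0,0,0,-0.17],[0,0,0,0,0,0,-0.17],[0,0,0,0,0,0,-0.17],[0,0,0,0,0,0,-0.17],[0,0,0,0,0,0,0]]'; python3 tip.py;python3 h.py
python3 -m creep '[[0,0,0,0,0,0,-0.17],[0,0,0,0,0,0,-0.17],[0,0,0,0,0,0,-0.17],[0,0,0,0,0,0,-0.17],[0,0,0,0,0,0,-0.17],[0,0,0,0,0,0,-0.17],[0,0,0,0,0,0,-0.17],[0,0,0,0,0,0,-0.17],[0,0,0,0,0,0,-0.17],[0,0,0,0,0,0,0]]'; python3 tip.py;python3 h.py
```

```text
time: 7.32
eef_pos: [628.0, -73.4, 261.7]
tcp_rot: [-0.0, -0.133, 0.991, -0.0]
ft_force: [0.2, -0.5, -0.8]
grip_width: 24.1
gripper_force: 79.0
-60 pred 290.8 189.4 seen u 288.6 32
-70 pred 290.9 193.0 seen u 285.16 58
-80 pred 291.1 196.5 seen u 285.59 51
-95.6 pred 291.3 202.0 seen u 291.72 45
t 7.38 pos [628.2 -73.5 262.1] yang 1.837 z [ 0. -0. -1.] j [ 0.13  0.54 -0.08  1.37  0.04  1.24  1.88] F [-0.1  0.2 -1.1] w 23.9 g 79.0
time: 8.62
eef_pos: [628.5, -73.1, 262.1]
tcp_rot: [0.0, 0.59, 0.808, 0.0]
ft_force: [-0.5, -0.6, -1.4]
grip_width: 23.5
gripper_force: 78.9
-60 pred 290.9 189.5 seen u 286.68 38
-70 pred 291.1 193.1 seen u 285.2 63
-80 pred 291.2 196.6 seen u 285.55 54
-95.6 pred 291.4 202.0 seen u 291.75 39
t 8.68 pos [628.5 -73.1 262. ] yang 0.31 z [ 0.001  0.    -1.   ] j [-0.09  0.55  0.31  1.38 -0.17  1.24  0.53] F [-0.2  0.8 -2.2] w 24.1 g 78.9
time: 9.93
eef_pos: [628.7, -73.0, 261.4]
tcp_rot: [-0.0, 0.985, 0.175, -0.0]
ft_force: [-0.3, 0.0, -1.6]
grip_width: 23.9
gripper_force: 79.0
-60 pred 291.0 189.7 seen u 286.47 38
-70 pred 291.1 193.3 seen u 285.05 73
-80 pred 291.3 196.8 seen u 285.51 59
-95.6 pred 291.5 202.3 seen u 291.65 40
t 9.97 pos [628.7 -73.  261.5] yang -1.218 z [ 0.  0. -1.] j [-0.3   0.61  0.7   1.38 -0.4   1.29 -0.8 ] F [ 0.1  0.5 -1.1] w 24.0 g 79.0
```

```bash
python3 - <<'E'
from h import *
p=read_camera("scene");save(p,"b1.png",(260,160,325,245),9)
for w in ((627,-73,87),(630.4,-71.9,87)): print(pix(p,w))
E
```

```text
(np.float64(292.3735226946713), np.float64(227.88746766854922))
(np.float64(293.013941064796), np.float64(228.6918516189369))
```

View pics/b1.png

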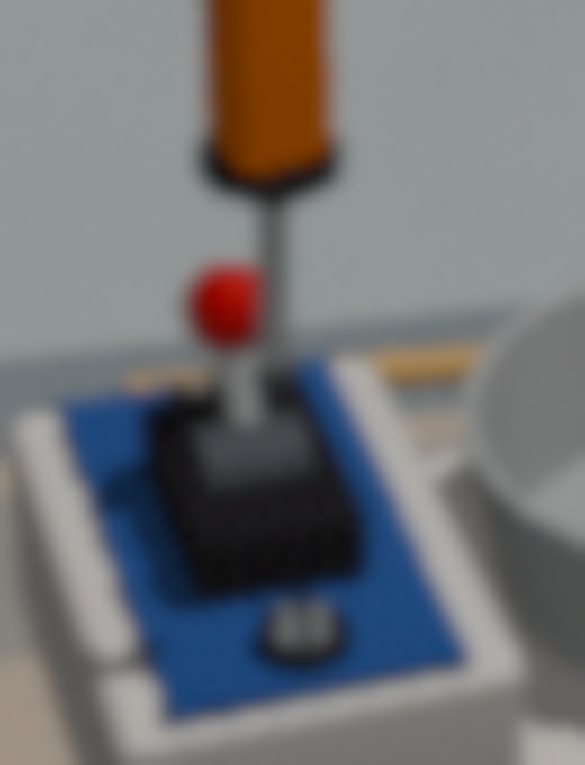

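```bash
cat > tip.py <<'E'
from h import *
p=read_camera("scene");e=get_obs()["eef_pos"]
H=cv2.cvtColor(p["frame"],cv2.COLOR_RGB2HSV).astype(int)
u0,v0=pix(p,(e[0],e[1],e[2]-10))
v1=pix(p,(e[0],e[1],e[2]-24))[1]
g=p["frame"].astype(float)
m=(H[...,0]<16)&(H[...,1]>150)
c=[]
for r in range(int(v0),int(v1)):
    x=np.where(m[r,int(u0)-15:int(u0)+16])[0]
    if len(x): c.append((x[0]+x[-1])/2+int(u0)-15)
print("pred",u0,"handle u",np.mean(c),len(c))
# steel shank below collar: darkest column
for dz in (-36,-40,-44):
    u,v=pix(p,(e[0],e[1],e[2]+dz));r=int(round(v));lo=int(round(u))-8
    row=g[r,lo:lo+17].sum(-1);bg=np.median(row);w=np.clip(bg-20-row,0,None);print(dz,round(u,2),round(lo+(w*np.arange(17)).sum()/w.sum(),2))
E
python3 tip.py
python3 -m creep '[[0,0,0,0,0,0,0.17],[0,0,0,0,0,0,0.17],[0,0,0,0,0,0,0.17],[0,0,0,0,0,0,0.17],[0,0,0,0,0,0,0.17],[0,0,0,0,0,0,0.17],[0,0,0,0,0,0,0.17],[0,0,0,0,0,0,0.17],[0,0,0,0,0,0,0.17],[0,0,0,0,0,0,0]]' >/dev/null; python3 tip.py
python3 -m creep '[[0,0,0,0,0,0,0.17],[0,0,0,0,0,0,0.17],[0,0,0,0,0,0,0.17],[0,0,0,0,0,0,0.17],[0,0,0,0,0,0,0.17],[0,0,0,0,0,0,0.17],[0,0,0,0,0,0,0.17],[0,0,0,0,0,0,0.17],[0,0,0,0,0,0,0.17],[0,0,0,0,0,0,0]]' >/dev/null; python3 tip.py;python3 h.py
```

```text
pred 290.2357434478818 handle u 289.5 5
-36 290.6 289.44
-40 290.66 289.57
-44 290.72 289.78
pred 290.03671610660496 handle u 289.5 5
-36 290.41 289.38
-40 290.46 289.56
-44 290.52 289.92
pred 290.0929335313172 handle u 290.0 5
-36 290.46 289.67
-40 290.52 289.96
-44 290.58 290.13
t 12.68 pos [628.6 -73.5 261.3] yang 1.833 z [-0. -0. -1.] j [ 0.13  0.54 -0.08  1.37  0.04  1.24  1.88] F [ 0.3 -0.3 -1.9] w 24.3 g 79.0
```

```bash
python3 - <<'E'
from h import *
p=read_camera("top");q=read_camera("scene")
for uv in ((364.5,201.5),(359,164.3)): print(world(p,*uv,86))
print(world(p,240.9,166.65,160))
print(world(q,294.2,228.9,85),world(q,294.2,228.4,85))
print(pix(q,(629,-71,86)),pix(q,(629,-70,86)),pix(q,(630,-71,86)))
for n in("screw_b_head",):
    for k in range(2):
        r=[x for x in spot_point(q,n) if x["conf"]>.2];print(r)
E
```

```text
[516.68417581 -85.82639076  86.        ]
[627.5126725  -72.86068964  86.        ]
[614.85963726 263.94384227 160.        ]
[629.30257867 -68.84556448  85.        ] [627.37130624 -68.56025835  85.        ]
(np.float64(293.3054843485494), np.float64(228.61128898403058)) (np.float64(293.70734693528783), np.float64(228.56345561464678)) (np.float64(293.36419324002253), np.float64(228.86365010088434))
[{'centre': [295.8, 225.5], 'conf': 0.51}]
[{'centre': [295.8, 225.5], 'conf': 0.51}]
```

```bash
python3 -m creep '[[0,0,0.27,-2,0,0,0],[0,0,0,-2.5,0,0,0],[0,0,0,-2.2,0,0,0],[0,0,0,-0.8,0,0,0],[0,0,0,0,0,0,0],[0,0,0,0,0,0,0]]' 110; python3 - <<'E'
from h import *
p=read_camera("scene");save(p,"b2.png",(265,185,325,245),9)
E
python3 h.py
```

```text
time: 13.62
eef_pos: [629.6, -70.6, 187.6]
tcp_rot: [0.001, -0.133, 0.991, -0.0]
ft_force: [-0.0, 0.7, -0.4]
grip_width: 23.3
gripper_force: 112.1
t 13.68 pos [629.6 -70.6 187.6] yang 1.837 z [ 0.002 -0.    -1.   ] j [ 0.13  0.59 -0.08  1.48  0.05  1.07  1.87] F [-0.2 -0.1 -0.7] w 22.9 g 112.1
```

View pics/b2.png

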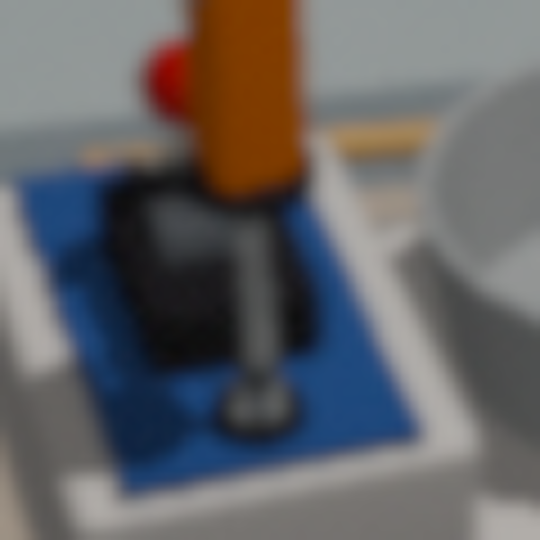

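The picture shows the shank at column 256, in line with the screw head at column 257. The bit hangs about 5 mm above the head. Lowering onto it gently.

```bash
python3 -m creep '[[0,0,0,-0.3,0,0,0],[0,0,0,-0.2,0,0,0],[0,0,0,-0.2,0,0,0],[0,0,0,0,0,0,0],[0,0,0,0,0,0,0]]'; python3 -m creep '[[0,0,0,0,0,0,-0.06],[0,0,0,0,0,0,-0.06],[0,0,0,0,0,0,-0.06],[0,0,0,0,0,0,-0.06],[0,0,0,0,0,0,0]]'; python3 h.py
```

```text
time: 14.3
eef_pos: [629.4, -70.8, 180.3]
tcp_rot: [0.001, -0.133, 0.991, -0.0]
ft_force: [0.6, -0.4, 4.3]
grip_width: 23.3
gripper_force: 113.0
time: 14.92
eef_pos: [628.5, -70.7, 178.6]
tcp_rot: [-0.0, -0.013, 1.0, -0.0]
ft_force: [0.6, -0.0, -1.0]
grip_width: 23.0
gripper_force: 112.3
t 14.93 pos [628.5 -70.7 178.6] yang 1.598 z [-0.001 -0.    -1.   ] j [ 0.09  0.6  -0.02  1.5   0.01  1.05  1.66] F [ 0.6 -0.  -1. ] w 23.0 g 112.3
```

```bash
python3 -m creep '[[0,0,0,-0.3,0,0,0],[0,0,0,-0.2,0,0,0],[0,0,0,0,0,0,0],[0,0,0,0,0,0,0]]'; python3 h.py
```

```text
time: 15.42
eef_pos: [629.7, -70.8, 176.9]
tcp_rot: [0.002, -0.013, 1.0, -0.0]
ft_force: [-1.2, -0.4, 8.9]
grip_width: 23.1
gripper_force: 113.6
t 15.43 pos [629.7 -70.8 176.9] yang 1.598 z [ 0.003 -0.    -1.   ] j [ 0.09  0.6  -0.02  1.5   0.01  1.04  1.66] F [-1.2 -0.4  8.9] w 23.1 g 113.6
```

```bash
python3 -m creep '[[0,0,0,-0.03,0,0,-0.17],[0,0,0,-0.02,0,0,-0.17],[0,0,0,-0.02,0,0,-0.17],[0,0,0,-0.02,0,0,-0.17],[0,0,0,-0.02,0,0,-0.17],[0,0,0,-0.02,0,0,-0.17],[0,0,0,-0.02,0,0,-0.17],[0,0,0,-0.02,0,0,-0.17]]'; python3 h.py; python3 -c "
from cell import *;print(get_obs()['torque'])"
python3 -m creep '[[0,0,0,-0.02,0,0,-0.17],[0,0,0,-0.02,0,0,-0.17],[0,0,0,-0.02,0,0,-0.17],[0,0,0,-0.02,0,0,-0.17],[0,0,0,-0.02,0,0,-0.17],[0,0,0,-0.02,0,0,-0.17]]'; python3 h.py; python3 -c "
from cell import *;print(get_obs()['torque'])"
```

```text
time: 16.42
eef_pos: [628.9, -70.7, 176.0]
tcp_rot: [0.001, 0.62, 0.784, 0.001]
ft_force: [-3.2, -0.1, 12.5]
grip_width: 22.9
gripper_force: 114.1
t 16.43 pos [628.9 -70.7 176. ] yang 0.233 z [ 0.002  0.001 -1.   ] j [-0.13  0.62  0.35  1.51 -0.24  1.05  0.52] F [-3.2 -0.1 12.5] w 22.9 g 114.1
[0.09964596 1.18108564 0.13002636]
time: 17.18
eef_pos: [629.5, -69.2, 175.1]
tcp_rot: [-0.001, 0.924, 0.382, 0.002]
ft_force: [-2.7, 1.0, 15.3]
grip_width: 22.8
gripper_force: 114.3
t 17.18 pos [629.5 -69.2 175.1] yang -0.786 z [ 0.003  0.003 -1.   ] j [-0.28  0.67  0.63  1.51 -0.43  1.1  -0.34] F [-2.7  1.  15.3] w 22.8 g 114.3
[0.67871398 1.06169646 0.13505528]
```

```bash
for i in 1; do python3 -m creep '[[0,0,0,-0.01,0,0,-0.1],[0,0,0,-0.01,0,0,-0.1],[0,0,0,0,0,0,0]]' >/dev/null; python3 h.py; python3 -c "
from cell import *;print(get_obs()['torque'])";done; python3 -m creep '[[0,0,0,-0.01,0,0,-0.1],[0,0,0,-0.01,0,0,-0.1],[0,0,0,0,0,0,0]]' >/dev/null; python3 h.py; python3 -c "
from cell import *;print(get_obs()['torque'])"
```

```text
t 17.55 pos [629.8 -69.  174.9] yang -0.981 z [ 0.003  0.003 -1.   ] j [-0.3   0.68  0.69  1.52 -0.47  1.11 -0.5 ] F [-2.6  2.2 15.4] w 22.7 g 114.4
[0.77547097 1.00363393 0.06437416]
t 17.93 pos [630.1 -69.  174.8] yang -1.181 z [ 0.004  0.003 -1.   ] j [-0.33  0.7   0.74  1.52 -0.51  1.12 -0.66] F [-1.8  2.3 14.6] w 23.0 g 114.4
[0.83914544 0.88517196 0.05544048]
```

```bash
python3 -m creep '[[0,0,0,-0.01,0,0,-0.1],[0,0,0,0,0,0,-0.1]]' >/dev/null; python3 h.py; python3 -c "
from cell import *;print(get_obs()['torque'])"; python3 -m creep '[[0,0,0,0,0,0,-0.1],[0,0,0,0,0,0,-0.05]]' >/dev/null; python3 h.py; python3 -c "
from cell import *;print(get_obs()['torque'])"
```

```text
t 18.18 pos [630.3 -69.2 174.7] yang -1.384 z [ 0.005  0.003 -1.   ] j [-0.36  0.72  0.8   1.52 -0.55  1.14 -0.83] F [-1.4  1.1 13.9] w 23.1 g 114.2
[0.75042369 0.64192179 0.09253096]
t 18.43 pos [630.6 -69.1 174.7] yang -1.531 z [ 0.005  0.003 -1.   ] j [-0.37  0.73  0.84  1.52 -0.58  1.15 -0.96] F [-1.6  1.9 14.9] w 22.8 g 114.2
[0.78416793 0.60043986 0.35111498]
```

```bash
python3 -m creep '[[0,0,0,2,0,0,0],[0,0,0,3.5,0,0,0.17],[0,0,0,3.5,0,0,0.17],[0,-2,-0.2,0,0,0,0.17],[0,-3,-0.4,0,0,0,0.17],[0,-3,-0.4,0,0,0,0.17],[0,-3,-0.4,0,0,0,0.17],[0,0,0,0,0,0,0.17],[0,0,0,0,0,0,0.17],[0,0,0,0,0,0,0.17]]' >/dev/null; python3 -m creep '[[0,0,0,0,0,0,0.17],[0,0,0,0,0,0,0.17],[0,0,0,0,0,0,0.17],[0,0,0,0,0,0,0.17],[0,0,0,0,0,0,0.17],[0,0,0,0,0,0,0.17],[0,0,0,0,0,0,0.17],[0,0,0,0,0,0,0.17],[0,0,0,0,0,0,0.17],[0,0,0,0,0,0,0]]' >/dev/null; python3 h.py
```

```text
t 20.93 pos [518.1 -84.2 260.4] yang 1.526 z [-0.002  0.001 -1.   ] j [ 0.01  0.36  0.15  1.68 -0.06  1.11  1.71] F [ 0.6  0.1 -1.6] w 22.9 g 112.3
```

```bash
python3 -m creep '[[0,0,0.06,-2.5,0,0,0],[0,0,0,-2.5,0,0,0],[0,0,0,-1.8,0,0,0],[0,0,0,-0.8,0,0,0],[0,0,0,-0.3,0,0,0],[0,0,0,-0.2,0,0,0],[0,0,0,0,0,0,0]]'>/dev/null; python3 h.py;  python3 -m creep '[[0,0,0,-0.1,0,0,-0.05],[0,0,0,0,0,0,-0.05],[0,0,0,0,0,0,-0.05],[0,0,0,0,0,0,-0.05],[0,0,0,0,0,0,0]]'>/dev/null; python3 h.py
```

```text
t 21.8 pos [518.9 -83.9 180.6] yang 1.527 z [ 0.001  0.    -1.   ] j [ 0.02  0.44  0.14  1.8  -0.08  0.91  1.72] F [-0.5 -0.1 -0.5] w 22.6 g 112.5
t 22.43 pos [519.3 -83.9 179.9] yang 1.328 z [ 0.002 -0.    -1.   ] j [-0.02  0.44  0.2   1.8  -0.11  0.91  1.56] F [0.3 0.  1.9] w 23.0 g 112.6
```

```bash
python3 -m creep '[[0,-0.1,0,-0.15,0,0,-0.05],[0,0,0,-0.1,0,0,-0.05],[0,0,0,0,0,0,-0.05],[0,0,0,0,0,0,-0.05],[0,0,0,0,0,0,0]]'>/dev/null; python3 h.py;  python3 -m creep '[[0,0,0,-0.1,0,0,-0.05],[0,0,0,-0.1,0,0,-0.05],[0,0,0,0,0,0,-0.05],[0,0,0,0,0,0,-0.05],[0,0,0,0,0,0,0]]'>/dev/null; python3 h.py; python3 -c "
from cell import *;print(get_obs()['torque'])"
```

```text
t 23.05 pos [518.2 -84.  177. ] yang 1.128 z [ 0.001 -0.    -1.   ] j [-0.05  0.45  0.25  1.81 -0.14  0.9   1.39] F [-0.3  0.8  1.3] w 23.0 g 112.6
t 23.68 pos [518.5 -84.2 176.6] yang 0.929 z [ 0.002 -0.    -1.   ] j [-0.09  0.45  0.31  1.81 -0.17  0.9   1.22] F [-2.4  0.7  9. ] w 22.6 g 113.7
[0.18053292 0.79769866 0.07369415]
```

```bash
python3 -m creep '[[0,0,0,-0.05,0,0,-0.17],[0,0,0,-0.02,0,0,-0.17],[0,0,0,-0.02,0,0,-0.17],[0,0,0,-0.02,0,0,-0.17],[0,0,0,-0.02,0,0,-0.17],[0,0,0,-0.02,0,0,-0.17],[0,0,0,-0.02,0,0,-0.17],[0,0,0,-0.02,0,0,-0.17],[0,0,0,-0.02,0,0,-0.17]]'>/dev/null; python3 h.py; python3 -m creep '[[0,0,0,-0.02,0,0,-0.17],[0,0,0,-0.02,0,0,-0.17],[0,0,0,-0.02,0,0,-0.17],[0,0,0,-0.02,0,0,-0.1],[0,0,0,-0.02,0,0,-0.1]]'>/dev/null; python3 h.py; python3 -c "
from cell import *;print(get_obs()['torque'])"; python3 -m creep '[[0,0,0,-0.01,0,0,-0.1],[0,0,0,0,0,0,-0.1]]'>/dev/null; python3 h.py; python3 -c "
from cell import *;print(get_obs()['torque'])"
```

```text
t 24.8 pos [518.  -82.8 175.2] yang -0.606 z [ 0.001  0.004 -1.   ] j [-0.36  0.53  0.74  1.82 -0.43  0.96 -0.04] F [-4.7  2.7 16.7] w 22.9 g 114.5
t 25.43 pos [519.4 -82.3 174.6] yang -1.313 z [ 0.004  0.005 -1.   ] j [-0.47  0.59  0.94  1.83 -0.57  1.01 -0.61] F [-2.9  4.1 18.8] w 22.9 g 114.8
[1.39059558 0.9968048  0.10406271]
t 25.68 pos [519.7 -82.4 174.5] yang -1.512 z [ 0.004  0.004 -1.   ] j [-0.49  0.62  1.    1.83 -0.61  1.04 -0.77] F [-1.1  4.2 17.6] w 23.0 g 114.6
[1.41827941 0.83407815 0.31350389]
```

```bash
python3 -m creep '[[0,0,0,0,0,0,-0.08],[0,0,0,0,0,0,0],[0,0,0,0,0,0,0]]'>/dev/null; python3 h.py; python3 -c "
from cell import *;print(get_obs()['torque'])"
```

```text
t 26.05 pos [519.9 -82.4 174.5] yang -1.588 z [ 0.005  0.004 -1.   ] j [-0.5   0.63  1.02  1.83 -0.62  1.04 -0.83] F [-1.4  4.3 17.7] w 22.9 g 114.7
[1.45754048 0.76787039 0.43738201]
```

```bash
python3 -m creep '[[0,0,0,2,0,0,0],[0,0,0,3.5,0,0,0],[0,0,0,3.5,0,0,0.1],[0,1,4.5,0,0,0,0.17],[0,1.5,5,0,0,0,0.17],[0,1.5,5,0,0,0,0.17],[0,1.5,5,0,0,0,0.17],[0,1.5,5,0,0,0,0.17],[0,1.5,5,0,0,0,0.17],[0,1,4.5,0,0,0,0.17]]'>/dev/null; python3 -m creep '[[0,0,0.5,0,0,0,0.17],[0,0,0,0,0,0,0.17],[0,0,0,0,0,0,0],[0,0,0,0,0,0,0]]'>/dev/null; python3 h.py
python3 - <<'E'
from h import *
for c,k in(("scene",(390,120,460,240)),):
    p=read_camera(c);save(p,"st.png",k,5);print(pix(p,(615.8,263,80)))
E
```

```text
t 27.8 pos [612.7 260.8 261. ] yang 0.035 z [-0.  0. -1.] j [-0.74  0.65  0.61  1.27 -0.36  1.33 -0.11] F [-0.2 -0.4 -1.1] w 22.9 g 113.8
(np.float64(418.53425048331974), np.float64(212.28131122507378))
```

View pics/st.png

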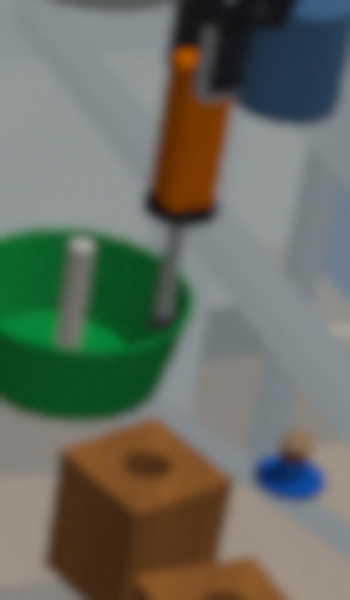

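```bash
python3 -m creep '[[0,0.28,0.37,-1,0,0,0],[0,0,0,-3,0,0,0],[0,0,0,-2,0,0,0],[0,0,0,-1.5,0,0,0],[0,0,0,0,0,0,0]]'>/dev/null; python3 h.py;python3 -m creep '[[0,0,0,-2,0,0,0],[0,0,0,-2,0,0,0],[0,0,0,-2,0,0,0],[0,0,0,-1.4,0,0,0],[0,0,0,0,0,0,0]]'>/dev/null; python3 h.py
```

```text
t 28.48 pos [614.6 264.9 184.6] yang 0.037 z [-0.003 -0.001 -1.   ] j [-0.74  0.71  0.58  1.38 -0.4   1.17 -0.08] F [-0.1  0.4 -1.3] w 23.2 g 113.8
t 29.1 pos [615.1 264.8 111.7] yang 0.037 z [-0.001 -0.    -1.   ] j [-0.73  0.78  0.55  1.46 -0.44  1.02 -0.04] F [-0.1  0.2 -1.4] w 23.3 g 113.8
```

```bash
python3 -m creep '[[0,0,0,-0.3,0,0,0],[0,0,0,-0.2,0,0,0],[0,0,0,0,0,0,0]]'; python3 -m creep '[[4.5,0,0,0,0,0,0],[8.5,0,0,0,0,0,0],[8.5,0,0,0,0,0,0],[8.5,0,0,0,0,0,0],[8.5,0,0,0,0,0,0],[8.5,0,0,2,0,0,0],[8.5,0,0,3,0,0,0],[8.5,0,0,4,0,0,0],[8.5,0,0,0,0,0,0]]'; python3 - <<'E'
from meas import *
p=read_camera("scene");save(p,"st2.png",(380,140,480,260),5)
E
```

```text
time: 29.48
eef_pos: [616.0, 264.9, 107.9]
tcp_rot: [0.0, 0.694, 0.72, 0.001]
ft_force: [0.1, 0.7, -1.5]
grip_width: 22.8
gripper_force: 113.9
time: 30.6
eef_pos: [618.1, 264.8, 201.5]
tcp_rot: [0.002, 0.694, 0.72, 0.004]
ft_force: [1.0, 0.3, 0.3]
grip_width: 84.5
gripper_force: 0.0
```

View pics/st2.png

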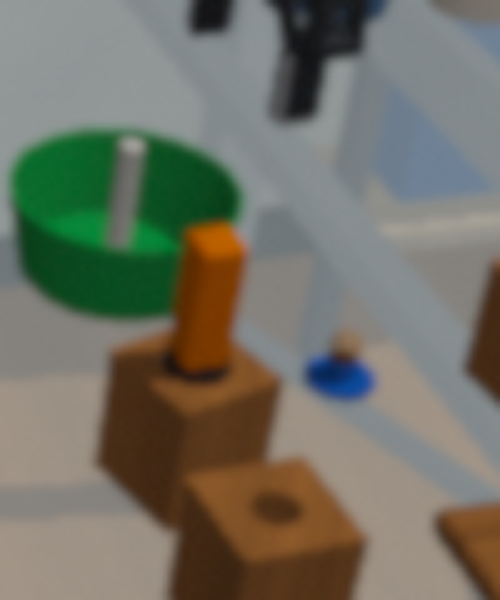

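The driver is back in its stand, collar seated. Next is the basket.

```bash
cat > bk.py <<'E'
from meas import *
def circ(r):
    for _ in range(3):
        A=np.c_[2*r[:,:2],np.ones(len(r))];x=np.linalg.lstsq(A,(r[:,:2]**2).sum(1),rcond=None)[0];R=np.sqrt(x[2]+x[0]**2+x[1]**2)
        d=np.hypot(*(r[:,:2]-x[:2]).T)-R;r=r[abs(d)<4]
    return x[:2],R,len(r)
def basket(zr):
    for c in ("top","scene"):
        p=read_camera(c);H=hsv(p);C=cloud(p)
        m=(H[...,0]>60)&(H[...,0]<85)&(H[...,1]>100)&(C[...,0]<750)&(C[...,1]>-50)
        q=C[m];print(c,"rim",circ(q[abs(q[:,2]-zr)<6]),"z95",np.percentile(q[:,2],[50,95,99]))
        w=spot_point(p,"basket_post");print([(r["conf"],world(p,*r["centre"],zr+16)) for r in w[:1]])
if __name__=="__main__": basket(60)
E
python3 bk.py;python3 h.py
```

```text
top rim (array([412.4, 302.7]), np.float64(68.27405898923341), 63) z95 [  5.1  62.3 694.5]
[(0.56, array([409.9, 310.3,  76. ]))]
scene rim (array([414.6, 301.1]), np.float64(68.79403441643318), 136) z95 [33.9 58.4 61. ]
[(0.84, array([395.2, 304.7,  76. ]))]
t 30.85 pos [614.5 264.7 195.7] yang 0.037 z [-0.003 -0.001 -1.   ] j [-0.74  0.7   0.58  1.36 -0.39  1.19 -0.09] F [-0.1  0.9  0. ] w 84.8 g 0.0
```

```bash
python3 -m creep '[[5,-3.5,0.6,0,0,0,0],[5,-4,0.8,0,0,0,0],[5,-4.5,0.8,0,0,0,0],[5,-4.5,0.8,0,0,0,0],[5,-3.6,0.73,0,0,0,0],[5,0,0,-3,0,0,0],[5,0,0,-4,0,0,0],[5,0,0,0,0,0,0]]'>/dev/null; python3 h.py; python3 - <<'E'
from h import *
p=read_camera("scene");save(p,"bk1.png",(370,110,450,200),6)
E
```

```text
t 31.85 pos [411.7 300.8 124.5] yang 0.037 z [-0.007 -0.005 -1.   ] j [-1.06  0.55  0.58  1.91 -0.4   0.81 -0.22] F [-0.1 -0.7  1.8] w 49.7 g 0.0
```

View pics/bk1.png

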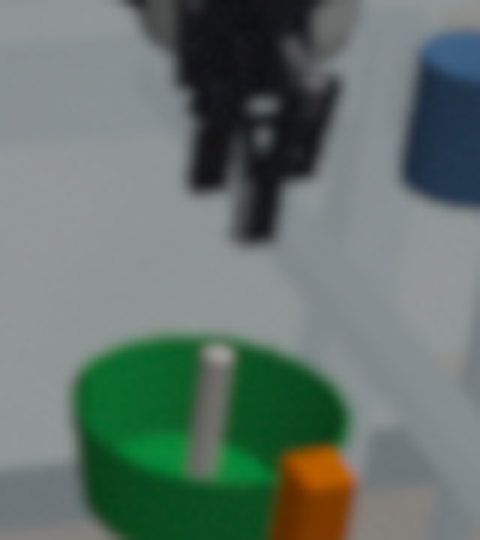

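```bash
python3 -m creep '[[5,0.1,-0.1,-3,0,0,0],[5,0,0,-2.5,0,0,0],[5,0,0,-1.1,0,0,0],[5,0,0,0,0,0,0],[0,0,0,0,0,0,0],[0,0,0,0,0,0,0],[0,0,0,0,0,0,0],[0,0,0,0,0,0,0],[0,0,0,0,0,0,0]]' 80; python3 h.py
```

```text
time: 33.02
eef_pos: [415.5, 301.1, 61.3]
tcp_rot: [-0.0, 0.694, 0.72, 0.0]
ft_force: [-0.4, -0.0, -0.4]
grip_width: 0.1
gripper_force: 0.0
t 33.02 pos [415.5 301.1  61.3] yang 0.037 z [-0.  0. -1.] j [-1.    0.64  0.5   1.97 -0.49  0.66 -0.14] F [-0.4 -0.  -0.4] w 0.1 g 0.0
```

```bash
python3 - <<'E'
from h import *
p=read_camera("scene");save(p,"bk2.png",(360,110,450,210),6)
E
python3 bk.py
```

```text
top rim (array([412.6, 303.5]), np.float64(68.36585076178334), 54) z95 [  5.7 247.  719. ]
[(0.75, array([415.9, 304.5,  76. ]))]
scene rim (array([414.7, 300.8]), np.float64(68.91415187297723), 130) z95 [33.5 58.3 61.1]
[(0.77, array([390.4, 311.1,  76. ]))]
```

View pics/bk2.png

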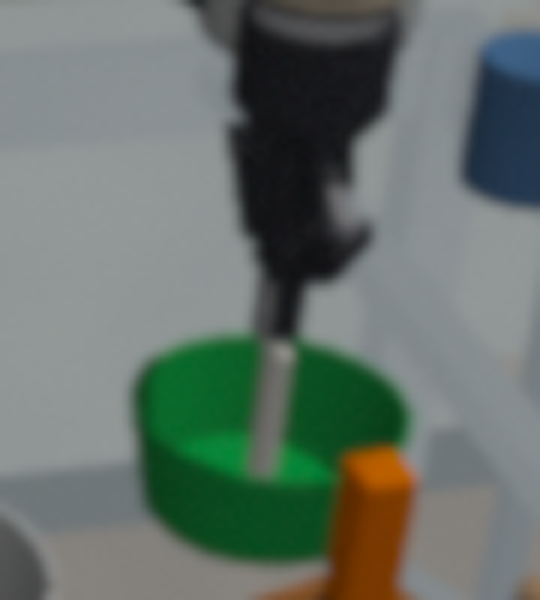

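```bash
python3 - <<'E'
from h import *
p=read_camera("scene")
C=cloud(p)
print(pix(p,(415.5,301.1,61.3)),pix(p,(413.5,302,91)),pix(p,(413.5,302,4)))
# observed finger near (405,160), post (405..407,170..185)
for u,v in ((405,155),(406,160),(406,164),(406,166),(406,168),(406,170),(406,174),(405,180),(404,186)): print(u,v,C[v,u],p["frame"][v,u])
E
```

```text
(np.float64(404.26704017004226), np.float64(177.0215282027673)) (np.float64(405.49995274649604), np.float64(168.2991201366745)) (np.float64(402.10812816788575), np.float64(192.1622829870268))
405 155 [429.12077036 287.35870805 146.79751259] [28 28 30]
406 160 [428.75608229 292.83035109 129.32541454] [39 40 41]
406 164 [427.69672392 295.1012133  114.91276134] [30 32 34]
406 166 [424.30291372 297.56932329 105.81591884] [70 72 69]
406 168 [415.0107931  302.77829301  92.85373422] [128 127 123]
406 170 [418.53334664 302.06976888  88.00169523] [116 114 111]
406 174 [422.60814015 302.03412373  76.34227783] [107 108 102]
405 180 [418.09565774 303.69203482  51.84896572] [108 109 104]
404 186 [418.63362252 302.99160612  30.30495215] [108 112 104]
```

```bash
python3 - <<'E'
from h import *
p=read_camera("scene");t=read_camera("top")
print("st2 near tip seen (439,163)",pix(p,(657,265,209)),"far seen(422,146)",pix(p,(572,265,209)))
print("bk1 seen (412.8,150),(404,141)",pix(p,(437,301,132)),pix(p,(387,301,132)))
for q,n in((p,"scene"),(t,"top")):
    C=cloud(q);g=q["frame"].max(-1)
    m=(g<75)&(abs(C[...,0]-415)<60)&(abs(C[...,1]-300)<60)&(C[...,2]>62)&(C[...,2]<300)
    z=C[m];i=np.argsort(z[:,2]);print(n,m.sum(),z[i[:6]])
E
python3 -c "
from cell import *
o=get_obs();print(o['ft_force'],o['torque'],o['joints'])"
```

```text
st2 near tip seen (439,163) (np.float64(433.53832768671947), np.float64(179.02029230160088)) far seen(422,146) (np.float64(419.75076294684374), np.float64(161.38455744349505))
bk1 seen (412.8,150),(404,141) (np.float64(409.78316591432724), np.float64(160.33421247625526)) (np.float64(403.69153488339856), np.float64(152.1717901206781))
scene 1007 [[418.6368652  303.38984171 101.88347766]
 [422.93690152 304.58512335 104.2590867 ]
 [425.1149386  297.19436985 106.32968469]
 [420.24196472 292.61350106 107.44040001]
 [429.49249451 292.00659447 109.44280239]
 [430.00450004 300.81607496 112.21317928]]
top 217 [[385.5922378  286.73346747 158.97318357]
 [385.63836379 289.25584327 160.25347245]
 [388.31565159 286.42535363 160.66069441]
 [382.82873137 286.30356113 161.4040549 ]
 [382.82973319 287.8005801  168.31402841]
 [382.88859872 290.53156728 168.33744631]]
[-0.8614423   0.37579917  0.94899837] [ 0.00097212 -0.01846299  0.03665634] [-0.99867861  0.63573333  0.50483218  1.97117306 -0.48994862  0.65651753
 -0.14355246]
```

The scene image shows the closed fingertips ending right above the post top (z about 100 mm), while the reported TCP is z = 61 mm. The reported height looks about 35–40 mm too low. I'll check by gently touching the post's top (z = 91 mm).

```bash
for i in 1 2; do :; done; python3 -m creep '[[0,0,0,-0.3,0,0,0],[0,0,0,0,0,0,0]]' | sed -n '2p;4p'; python3 -m creep '[[0,0,0,-0.3,0,0,0],[0,0,0,0,0,0,0]]'| sed -n '2p;4p'; python3 -m creep '[[0,0,0,-0.2,0,0,0],[0,0,0,0,0,0,0]]'| sed -n '2p;4p'
```

```text
eef_pos: [415.3, 301.0, 58.0]
ft_force: [0.1, 0.7, -0.5]
eef_pos: [415.3, 301.0, 55.0]
ft_force: [0.6, -0.2, 0.1]
eef_pos: [415.4, 301.0, 53.1]
ft_force: [-0.1, 0.3, -0.0]
```

```bash
python3 -m creep '[[0,0,0,-0.2,0,0,0],[0,0,0,0,0,0,0]]' | sed -n '2p;4p'; python3 -m creep '[[0,0,0,-0.2,0,0,0],[0,0,0,0,0,0,0]]'| sed -n '2p;4p'; python3 - <<'E'
from h import *
p=read_camera("scene");save(p,"bk3.png",(380,130,430,200),8)
E
```

```text
eef_pos: [415.7, 301.2, 52.2]
ft_force: [-2.0, -1.0, 5.8]
eef_pos: [415.7, 301.2, 52.0]
ft_force: [-4.9, -2.2, 19.5]
```

View pics/bk3.png

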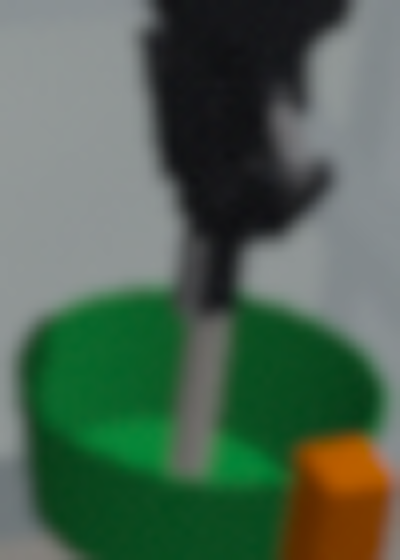

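Contact came at a reported z of 52.3, with the fingertips sitting on the post (top z = 91). So true fingertip z = reported z + 38.7 mm, and I'll use that from now on. Re-gripping the post.

```bash
python3 -m creep '[[0,0,0,2.5,0,0,0],[5,0,0,0,0,0,0],[5,0,0,0,0,0,0],[5,0,0,0,0,0,0],[5,0,0,-2,0,0,0],[5,0,0,-2,0,0,0],[5,0,0,-1,0,0,0],[5,0,0,0,0,0,0]]' 80;  python3 -m creep '[[0,0,0,0,0,0,0],[0,0,0,0,0,0,0],[0,0,0,0,0,0,0],[0,0,0,0,0,0,0],[0,0,0,0,0,0,0]]'; python3 h.py
```

```text
time: 35.72
eef_pos: [415.1, 300.6, 23.5]
tcp_rot: [-0.0, 0.694, 0.72, -0.001]
ft_force: [-0.2, 0.0, -0.4]
grip_width: 50.1
gripper_force: 0.0
time: 36.35
eef_pos: [415.6, 301.3, 25.1]
tcp_rot: [-0.0, 0.694, 0.72, 0.0]
ft_force: [-1.5, -0.1, 5.8]
grip_width: 11.2
gripper_force: 78.0
t 36.35 pos [415.6 301.3  25.1] yang 0.037 z [ 0.     0.001 -1.   ] j [-0.96  0.69  0.45  2.   -0.54  0.57 -0.1 ] F [-1.5 -0.1  5.8] w 11.2 g 78.0
```

```bash
python3 -m creep '[[0,0,0,2,0,0,0],[0,0,0,3,0,0,0],[0,0,0,3,0,0,0],[0,0,0,3,0,0,0],[0,2,-3.5,0,0,0,0],[0,3,-5,0,0,0,0],[0,3,-5,0,0,0,0],[0,3,-5,0,0,0,0],[0,2.2,-3.8,0,0,0,0],[0,1,-1.5,0,0,0,0]]'>/dev/null; python3 -m creep '[[0,0,0,0,0,0,0],[0,0,0,0,0,0,0],[0,0,0,0,0,0,0]]';python3 h.py; python3 bk.py
```

```text
time: 37.98
eef_pos: [556.6, 65.5, 134.0]
tcp_rot: [-0.001, 0.693, 0.721, 0.0]
ft_force: [-0.4, 0.1, -1.9]
grip_width: 11.2
gripper_force: 78.1
t 37.98 pos [556.6  65.5 134. ] yang 0.041 z [-0.001  0.001 -1.   ] j [-0.51  0.6   0.56  1.77 -0.4   0.89  0.27] F [-0.4  0.1 -1.9] w 11.2 g 78.1
top rim (array([0., 0.]), np.float64(0.0), 0) z95 [121.3 472.7 740.6]
[(0.89, array([571.4,  87.8,  76. ]))]
scene rim (array([0., 0.]), np.float64(0.0), 0) z95 [141.3 168.9 185.3]
[(0.78, array([378.6, 116.3,  76. ]))]
```

```bash
python3 - <<'E'
from bk import *
p=read_camera("scene");H=hsv(p);C=cloud(p)
m=(H[...,0]>60)&(H[...,0]<85)&(H[...,1]>100)&(C[...,0]<700)
q=C[m];print("basket",circ(q[abs(q[:,2]-168)<7]))
d=np.hypot(C[...,0]-558,C[...,1]-64);print("well",circ(C[(d<95)&(abs(C[...,2]-90)<4)&~m]))
E
```

```text
basket (array([559.9,  64.5]), np.float64(68.75553857884162), 285)
well (array([560.3,  62.1]), np.float64(74.57739149913921), 203)
```

```bash
python3 -m creep '[[0,0.06,-0.22,-1,0,0,0],[0,0,0,-2,0,0,0],[0,0,0,-2,0,0,0],[0,0,0,-1,0,0,0],[0,0,0,-0.6,0,0,0],[0,0,0,-0.4,0,0,0],[0,0,0,0,0,0,0]]'; python3 -m creep '[[0,0,0,-0.3,0,0,0],[0,0,0,-0.2,0,0,0],[0,0,0,0,0,0,0]]'; python3 h.py
```

```text
time: 39.1
eef_pos: [558.3, 60.8, 64.4]
tcp_rot: [0.0, 0.694, 0.72, 0.0]
ft_force: [0.1, 0.3, -2.6]
grip_width: 11.5
gripper_force: 78.2
time: 39.48
eef_pos: [558.4, 60.9, 60.1]
tcp_rot: [0.0, 0.694, 0.72, 0.0]
ft_force: [-1.6, 0.6, 4.6]
grip_width: 11.5
gripper_force: 79.1
t 39.48 pos [558.4  60.9  60.1] yang 0.037 z [ 0.001  0.001 -1.   ] j [-0.46  0.69  0.49  1.84 -0.47  0.73  0.34] F [-1.6  0.6  4.6] w 11.5 g 79.1
```

```bash
python3 -m creep '[[3,0,0,0,0,0,0],[5,0,0,0,0,0,0],[5,0,0,0,0,0,0],[5,0,0,2,0,0,0],[5,0,0,4,0,0,0],[5,0,-4,4,0,0,0],[5,0,-6,2,0,0,0],[6,0,-6,0,0,0,0],[6,0,-5,0,0,0,0],[6,0,0,0,0,0,0]]'; python3 h.py; cat > caps.py <<'E'
from bk import *
def caps():
    for c in ("top","scene"):
        p=read_camera(c);H=hsv(p);h,s,v=[H[...,i].astype(int) for i in range(3)];C=cloud(p)
        for nm,m in (("yel",(h>20)&(h<32)&(s>150)&(v>60)),("blue",(h>105)&(h<125)&(s>120))):
            for w,a,ce,k in blobs(p,m,42,(400,720,-395,-200),10):
                q=C[k];t=q[q[:,2]>38.5];print(c,nm,a,np.median(q[:,2]),"topfit",t[:,:2].mean(0),len(t),np.ptp(t[:,:2],0))
    print()
    p=read_camera("scene");H=hsv(p);C=cloud(p)
    m=(H[...,0]>60)&(H[...,0]<85)&(H[...,1]>100)&(C[...,0]<700)
    q=C[m];r=q[abs(q[:,2]-93)<7];print("basket",circ(r))
    d=np.hypot(C[...,0]-558,C[...,1]-64);print("well",circ(C[(d<95)&(abs(C[...,2]-90)<4)&~m]))
    rr=r-r.mean(0);print("rim tilt fit",np.linalg.lstsq(np.c_[r[:,:2]-r[:,:2].mean(0),np.ones(len(r))],r[:,2],rcond=None)[0])
caps()
E
python3 caps.py
```

```text
time: 40.72
eef_pos: [556.7, -155.3, 179.7]
tcp_rot: [0.002, 0.698, 0.717, -0.001]
ft_force: [-0.5, 0.9, -0.6]
grip_width: 59.9
gripper_force: 0.0
t 40.73 pos [ 556.7 -155.3  179.7] yang 0.027 z [ 0.    -0.004 -1.   ] j [-0.13  0.57  0.59  1.67 -0.35  1.01  0.6 ] F [-0.5  0.9 -0.6] w 59.9 g 0.0
top yel 112 41.35781692790014 topfit [ 517.4 -282. ] 80 [30.6 30.9]
top blue 126 40.46531611565882 topfit [ 582.7 -349.6] 81 [231.3 413.1]
top blue 123 40.29489309238105 topfit [ 494.8 -341.2] 79 [140.  399.1]
scene yel 203 30.99361669437621 topfit [ 538.2 -281.1] 70 [930.  127.2]
scene yel 257 34.29119866868768 topfit [ 624.6 -292.7] 103 [33.3 28.8]
scene blue 219 32.00791264331391 topfit [ 515.2 -346.2] 79 [951.3 192.4]
scene blue 258 34.148222468978744 topfit [ 609.  -357.8] 106 [860.2 207.7]

basket (array([ 299.3, -312.4]), np.float64(463.7468870952064), 47)
well (array([562.7,  62.2]), np.float64(72.09433781593135), 160)
rim tilt fit [ 0.  -0.  92.3]
```

```bash
sed -i 's/t\[:,:2\].mean(0)/np.median(t[:,:2],0)/; s/,np.ptp(t\[:,:2\],0)//; s/q=C\[m\];r=q\[abs(q\[:,2\]-93)<7\]/q=C[m\&(np.hypot(C[...,0]-558,C[...,1]-63)<85)];print(len(q),np.percentile(q[:,2],[5,50,95]));r=q[abs(q[:,2]-94)<5]/' caps.py; python3 caps.py; python3 - <<'E'
from h import *
p=read_camera("scene");save(p,"c1.png",(80,150,400,290),2.5)
E
```

```text
top yel 18 42.925960612270465 topfit [ 570.4 -244.4] 14
top yel 113 40.20229621884599 topfit [ 518.4 -280.7] 79
top blue 123 40.28771084887189 topfit [ 587.3 -357.8] 79
top blue 121 40.48623861444806 topfit [ 496.  -346.6] 76
scene yel 202 30.53730291512035 topfit [ 526.6 -282.3] 69
scene yel 259 33.596351910394425 topfit [ 625.7 -292.1] 106
scene blue 219 32.0022945162352 topfit [ 504.  -348.9] 78
scene blue 257 35.32838998375497 topfit [ 593.8 -360.9] 108

1163 [38.7 67.1 95.1]
basket (array([560.9,  61.9]), np.float64(68.97572607270278), 221)
well (array([562.8,  62.2]), np.float64(71.93697389087829), 165)
rim tilt fit [ 0.   0.  93.5]
```

View pics/c1.png

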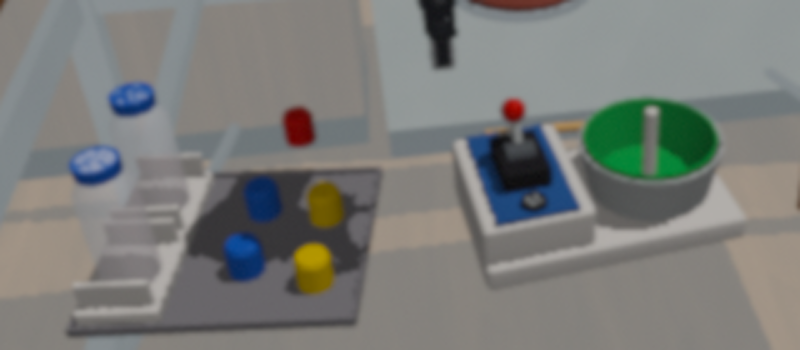

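The picture shows the basket seated in the well and four caps still upright in the tray, with the blue pair at (262,199) and (243,256) and the yellow pair at (325,205) and (313,268). I'll take the near blue cap first.

```bash
python3 -m creep '[[6.5,-1.5,-4.8,0,0,0,0],[6.5,-1.5,-4.8,0,0,0,0],[6.5,-1.5,-4.8,0,0,0,0],[6.5,-1.4,-4.8,0,0,0,0],[6.5,0,0,-5,0,0,0],[6.5,0,0,-5,0,0,0],[6.5,0,0,-4,0,0,0],[6.5,0,0,0,0,0,0]]'>/dev/null; python3 h.py
```

```text
t 42.08 pos [ 497.6 -337.6   36.1] yang 0.039 z [-0.006  0.005 -1.   ] j [ 0.28  0.77  0.47  1.73 -0.47  0.76  1.03] F [-0.3 -0.4  0. ] w 64.8 g 0.0
```

```bash
python3 -m creep '[[6.5,0.05,-0.95,-2,0,0,0],[6.5,0,0,-2.3,0,0,0],[6.5,0,0,-1,0,0,0],[6.5,0,0,0,0,0,0],[0,0,0,0,0,0,0],[0,0,0,0,0,0,0],[0,0,0,0,0,0,0],[0,0,0,0,0,0,0],[0,0,0,0,0,0,0]]' 50; python3 h.py
```

```text
time: 43.2
eef_pos: [500.5, -350.7, -12.5]
tcp_rot: [0.001, 0.694, 0.72, 0.0]
ft_force: [-0.1, 1.1, 6.4]
grip_width: 34.0
gripper_force: 50.1
t 43.2 pos [ 500.5 -350.7  -12.5] yang 0.037 z [ 0.002 -0.002 -1.   ] j [ 0.33  0.85  0.42  1.73 -0.52  0.67  1.07] F [-0.1  1.1  6.4] w 34.0 g 50.1
```

```bash
python3 -m creep '[[0,0,0,4,0,0,0],[0,0,0,5,0,0,0],[0,0,0,5,0,0,0],[0,0.8,3.5,3,0,0,0],[0,1,5,0,0,0,0],[0,1,6,0,0,0,0],[0,1,6,0,0,0,0],[0,1,6,0,0,0,0],[0,1,6,0,0,0,0],[0,0,4,0,0,0,0]]'>/dev/null; python3 -m creep '[[0,0,1.5,0,0,0,0],[0,0,0,0,0,0,0],[0,0,0,0,0,0,0],[0,0,0,0,0,0,0]]'>/dev/null; python3 h.py
```

```text
t 44.95 pos [557.6  27.5 156.3] yang 0.033 z [ 0.    -0.001 -1.   ] j [-0.47  0.57  0.59  1.75 -0.38  0.94  0.32] F [-0.2 -0.2 -0.9] w 33.5 g 50.0
```

```bash
python3 -m creep '[[0,0.1,0,-4,0,0,0],[0,0,0,-4,0,0,0],[0,0,0,-2,0,0,0],[0,0,0,-1,0,0,0],[0,0,0,0,0,0,0]]'; python3 -m creep '[[6,0,0,0,0,0,0],[6,0,0,0,0,0,0],[6,0,0,0,0,0,0],[6,0,0,3,0,0,0],[6.5,0,0,4,0,0,0],[6.5,0,-4.5,4,0,0,0],[6.5,0.2,-6,0,0,0,0],[6.5,0.4,-6,0,0,0,0],[6.5,0.4,-6,0,0,0,0],[6.5,0.4,-6,0,0,0,0]]'; python3 - <<'E'
from h import *
p=read_camera("scene");save(p,"c2.png",(290,150,410,250),5)
E
```

```text
time: 45.58
eef_pos: [558.6, 29.2, 46.0]
tcp_rot: [-0.0, 0.694, 0.72, -0.0]
ft_force: [-0.0, -0.8, -0.5]
grip_width: 33.4
gripper_force: 50.0
time: 46.82
eef_pos: [572.8, -256.5, 156.4]
tcp_rot: [0.0, 0.694, 0.72, 0.0]
ft_force: [0.5, 0.2, -0.2]
grip_width: 65.1
gripper_force: 0.0
```

View pics/c2.png

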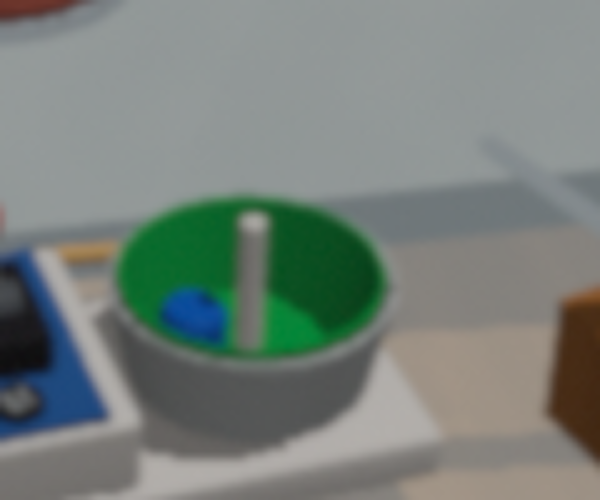

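The near blue cap is in the basket, at (195,312) in the crop, beside the post. Next is the far blue cap.

```bash
python3 -m creep '[[6.5,0.8,-5.1,0,0,0,0],[6.5,0.8,-5.1,0,0,0,0],[6.5,0,0,-5,0,0,0],[6.5,0,0,-5,0,0,0],[6.5,0,0,-2,0,0,0],[6.5,0,0,0,0,0,0]]'>/dev/null; python3 h.py; python3 caps.py | grep -v yel
```

```text
t 47.62 pos [ 588.2 -356.2   35.2] yang 0.037 z [-0.002  0.001 -1.   ] j [ 0.26  0.88  0.49  1.46 -0.47  0.91  0.92] F [ 0.3 -0.   0.7] w 65.2 g 0.0
scene blue 240 34.28187091255382 topfit [ 594.8 -360.4] 94

1032 [39.1 71.  95.3]
basket (array([560.9,  61.8]), np.float64(68.90388521831835), 216)
well (array([563. ,  62.5]), np.float64(72.24983331342634), 157)
rim tilt fit [ 0.  -0.  93.4]
```

```bash
python3 -m creep '[[6.5,0.05,-0.2,-2,0,0,0],[6.5,0,0,-2.2,0,0,0],[6.5,0,0,-1,0,0,0],[6.5,0,0,0,0,0,0],[0,0,0,0,0,0,0],[0,0,0,0,0,0,0],[0,0,0,0,0,0,0],[0,0,0,0,0,0,0],[0,0,0,0,0,0,0]]' 50; python3 -m creep '[[0,0,0,4,0,0,0],[0,0,0,5,0,0,0],[0,0,0,5,0,0,0],[0,-0.5,3.5,3,0,0,0],[0,-0.5,5,0,0,0,0],[0,-0.5,6,0,0,0,0],[0,-0.5,6,0,0,0,0],[0,-0.5,6,0,0,0,0],[0,-0.5,6,0,0,0,0],[0,0,6,0,0,0,0]]'; python3 -m creep '[[0,0,5.5,0,0,0,0],[0,0,1,0,0,0,0],[0,0,0,0,0,0,0],[0,0,0,0,0,0,0],[0,0,0,0,0,0,0]]'>/dev/null; python3 h.py
```

```text
time: 48.9
eef_pos: [589.8, -359.6, -14.8]
tcp_rot: [0.001, 0.694, 0.72, 0.0]
ft_force: [0.4, 0.8, 5.0]
grip_width: 33.5
gripper_force: 50.2
time: 50.15
eef_pos: [557.9, 28.2, 153.6]
tcp_rot: [-0.001, 0.694, 0.72, -0.0]
ft_force: [1.3, -0.3, 0.1]
grip_width: 33.4
gripper_force: 49.9
t 50.77 pos [559.2  88.7 154.2] yang 0.033 z [ 0.    -0.001 -1.   ] j [-0.57  0.59  0.6   1.73 -0.4   0.95  0.22] F [-0.2 -0.  -0.2] w 33.6 g 49.9
```

```bash
python3 -m creep '[[0,0,0.45,-4,0,0,0],[0,0,0,-4,0,0,0],[0,0,0,-2,0,0,0],[0,0,0,-0.8,0,0,0],[0,0,0,0,0,0,0]]'; python3 -m creep '[[6,0,0,0,0,0,0],[6,0,0,0,0,0,0],[6,0,0,0,0,0,0],[6,0,0,4,0,0,0],[6.5,0,0,4,0,0,0],[6.5,0,-4,3,0,0,0.1],[6.5,1,-5,0,0,0,0.17],[6.5,1,-5,0,0,0,0.17],[6.5,1,-5,0,0,0,0.17],[6.5,1,-5,0,0,0,0.17]]'; python3 -m creep '[[6.5,1,-5,0,0,0,0.17],[6.5,1,-5,0,0,0,0.17],[6.5,0,-4.4,0,0,0,0.17],[6.5,0,0,-5,0,0,0.17],[6.5,0,0,-4,0,0,0.07],[6.5,0,0,-3,0,0,0],[6.5,0,0,0,0,0,0]]'>/dev/null; python3 h.py; python3 caps.py
```

```text
time: 51.4
eef_pos: [559.4, 94.7, 46.2]
tcp_rot: [0.0, 0.694, 0.72, -0.0]
ft_force: [0.1, -0.1, 0.4]
grip_width: 33.4
gripper_force: 49.9
time: 52.65
eef_pos: [599.4, -145.9, 156.4]
tcp_rot: [0.0, 0.365, 0.931, 0.0]
ft_force: [-0.0, 0.5, 0.8]
grip_width: 64.9
gripper_force: 0.0
t 53.52 pos [ 616.7 -287.4   33.3] yang 1.567 z [-0.006  0.003 -1.   ] j [ 0.34  0.83  0.13  1.48 -0.13  0.85  2.07] F [0.2 0.7 0.3] w 64.6 g 0.0
top yel 51 38.94882496207385 topfit [ 611.8 -286.6] 26
scene yel 199 37.12156463109987 topfit [ 529.4 -281.6] 92
scene yel 229 33.35300865629204 topfit [ 628. -292.] 88

847 [42.6 76.6 95.1]
basket (array([560.9,  61.8]), np.float64(68.86390954361734), 215)
well (array([563. ,  62.2]), np.float64(71.84881215143793), 160)
rim tilt fit [ 0.   0.  93.3]
```

```bash
python3 -m creep '[[6.5,0.2,-0.3,-2,0,0,0],[6.5,0,0,-2.2,0,0,0],[6.5,0,0,-0.8,0,0,0],[6.5,0,0,0,0,0,0],[0,0,0,0,0,0,0],[0,0,0,0,0,0,0],[0,0,0,0,0,0,0],[0,0,0,0,0,0,0],[0,0,0,0,0,0,0]]' 50; python3 -m creep '[[0,0,0,4,0,0,0],[0,0,0,5,0,0,0],[0,0,0,5,0,0,0],[0,-0.5,3.2,3,0,0,0],[0,-0.5,6,0,0,0,0],[0,-0.5,6,0,0,0,0],[0,-0.5,6,0,0,0,0],[0,-0.5,6,0,0,0,0],[0,-0.4,6,0,0,0,0],[0,0,2,0,0,0,0]]' > /dev/null; python3 -m creep '[[0,0,0,0,0,0,0],[0,0,0,0,0,0,0],[0,0,0,0,0,0,0]]'>/dev/null; python3 h.py
```

```text
time: 54.8
eef_pos: [622.2, -292.0, -12.5]
tcp_rot: [0.001, 0.002, 1.0, -0.001]
ft_force: [-0.3, 1.6, 5.5]
grip_width: 33.4
gripper_force: 50.2
t 56.42 pos [592.3  57.3 156.1] yang 1.563 z [-0.    -0.002 -1.   ] j [-0.23  0.57  0.16  1.64 -0.1   0.94  1.52] F [ 0.5  0.1 -0.5] w 33.2 g 49.9
```

```bash
python3 -m creep '[[0,0,0.4,-4,0,0,0],[0,0,0,-4,0,0,0],[0,0,0,-2,0,0,0],[0,0,0,-1,0,0,0],[0,0,0,0,0,0,0]]'; python3 -m creep '[[6,0,0,0,0,0,0],[6,0,0,0,0,0,0],[6,0,0,0,0,0,0],[6,0,0,4,0,0,0],[6.5,0,0,4,0,0,0],[6.5,-1,-4,3,0,0,0],[6.5,-1,-5,0,0,0,0],[6.5,-1,-5,0,0,0,0],[6.5,-1,-5,0,0,0,0],[6.5,-1,-5,0,0,0,0]]'; python3 -m creep '[[6.5,-1.2,-5,0,0,0,0],[6.5,-1,-5.3,0,0,0,0],[6.5,0,0,-4,0,0,0],[6.5,0,0,-5,0,0,0],[6.5,0,0,-3,0,0,0],[6.5,0,0,0,0,0,0],[6.5,0,0,0,0,0,0]]'>/dev/null; python3 h.py; python3 caps.py
```

```text
time: 57.05
eef_pos: [592.2, 63.5, 45.9]
tcp_rot: [-0.0, 0.003, 1.0, -0.0]
ft_force: [0.8, 0.6, -0.4]
grip_width: 33.5
gripper_force: 49.9
time: 58.3
eef_pos: [541.8, -176.9, 156.5]
tcp_rot: [0.0, 0.002, 1.0, -0.0]
ft_force: [0.1, -0.9, -0.2]
grip_width: 65.2
gripper_force: 0.0
t 59.17 pos [ 521.2 -279.1   37.5] yang 1.567 z [ 0.002 -0.001 -1.   ] j [ 0.38  0.71  0.13  1.76 -0.13  0.67  2.14] F [0.6 0.2 0.8] w 64.9 g 0.0
top yel 38 39.76350487648007 topfit [ 506.6 -275.1] 22
scene yel 186 32.12582944720483 topfit [ 525.3 -281.8] 66

814 [45.8 76.5 95.6]
basket (array([560.9,  61.8]), np.float64(69.01113378890165), 196)
well (array([562.5,  62.3]), np.float64(71.68560740010707), 145)
rim tilt fit [ 0.  -0.  93.4]
```

Cap 4 goes to (526, 61.5).

```bash
python3 -m creep '[[6.5,-0.1,-0.2,-2,0,0,0],[6.5,0,0,-2.2,0,0,0],[6.5,0,0,-1,0,0,0],[6.5,0,0,0,0,0,0],[0,0,0,0,0,0,0],[0,0,0,0,0,0,0],[0,0,0,0,0,0,0],[0,0,0,0,0,0,0],[0,0,0,0,0,0,0]]' 50; python3 -m creep '[[0,0,0,4,0,0,0],[0,0,0,5,0,0,0],[0,0,0,5,0,0,0],[0,0,3.2,3,0,0,0],[0,0.1,5.8,0,0,0,0],[0,0.1,5.8,0,0,0,0],[0,0.2,5.8,0,0,0,0],[0,0.2,5.8,0,0,0,0],[0,0,5.8,0,0,0,0],[0,0,2,0,0,0,0]]' > /dev/null; python3 -m creep '[[0,0,0,0,0,0,0],[0,0,0,0,0,0,0],[0,0,0,0,0,0,0]]'>/dev/null; python3 h.py
```

```text
time: 60.45
eef_pos: [520.1, -280.9, -14.6]
tcp_rot: [0.001, 0.002, 1.0, -0.001]
ft_force: [-1.5, 0.5, 6.0]
grip_width: 33.7
gripper_force: 49.7
t 62.08 pos [525.2  59.3 154.1] yang 1.563 z [-0.    -0.001 -1.   ] j [-0.26  0.47  0.15  1.83 -0.09  0.85  1.5 ] F [ 0.1 -0.6 -0.2] w 33.8 g 50.0
```

```bash
python3 -m creep '[[0,0,0.2,-4,0,0,0],[0,0,0,-4,0,0,0],[0,0,0,-2,0,0,0],[0,0,0,-0.8,0,0,0],[0,0,0,0,0,0,0]]'; python3 -m creep '[[6,0,0,0,0,0,0],[6,0,0,0,0,0,0],[6,0,0,0,0,0,0],[6,0,0,4,0,0,0],[6,0,0,4,0,0,0],[6,-0.5,-4,3,0,0,0],[0,-1,-5,0,0,0,0],[0,-1,-5,0,0,0,0],[0,-1,0,0,0,0,0],[0,0,0,0,0,0,0]]'; python3 caps.py; python3 - <<'E'
from meas import *
t=read_camera("top");p=read_camera("scene")
a=cv2.resize(t["frame"][150:240,215:405],None,fx=3,fy=3);b=cv2.resize(p["frame"][150:240,260:450],None,fx=3,fy=3)
cv2.imwrite("pics/fin.png",np.vstack([a,b])[...,::-1])
H=hsv(p);C=cloud(p)
for q,n in((t,"top"),(p,"scene")):
    H=hsv(q).astype(int);C=cloud(q);h,s,v=[H[...,i] for i in range(3)]
    near=(np.hypot(C[...,0]-559,C[...,1]-62)<66)&(C[...,2]<115)
    for nm,m in (("yel",(h>20)&(h<32)&(s>120)),("blue",(h>105)&(h<125)&(s>120))):
        k=near&m;nn,l,st_,c=cv2.connectedComponentsWithStats(k.astype(np.uint8))
        for i in range(1,nn):
            if st_[i,4]>8: z=C[l==i];print(n,nm,st_[i,4],np.median(z,0),"zmax",np.percentile(z[:,2],90))
    m=(h>=4)&(h<=14)&(s>170)&(v>120)&(abs(C[...,0]-615)<40)&(abs(C[...,1]-262)<40);z=C[m];z=z[z[:,2]>100];print("driver",n,np.median(z[z[:,2]>150],0) if len(z) else 0,np.percentile(z[:,2],95))
    m=((h<4)|(h>176))&(s>150)&(C[...,2]>110)&(abs(C[...,1]+77)<40);print("ball",np.median(C[m],0),m.sum())
E
python3 h.py
```

```text
time: 62.7
eef_pos: [525.3, 62.8, 46.1]
tcp_rot: [-0.0, 0.003, 1.0, -0.0]
ft_force: [-0.7, 0.0, 0.2]
grip_width: 33.5
gripper_force: 50.0
time: 63.95
eef_pos: [489.4, -75.7, 156.2]
tcp_rot: [-0.0, 0.002, 1.0, 0.0]
ft_force: [-0.8, 0.1, -0.5]
grip_width: -0.1
gripper_force: 0.0

710 [52.9 79.8 95.7]
basket (array([561.1,  61.8]), np.float64(68.94735075394397), 201)
well (array([561.8,  62.5]), np.float64(72.33281388789929), 149)
rim tilt fit [ 0.  -0.  93.3]
top yel 111 [590.5  64.   74.6] zmax 79.46814745978317
top yel 113 [524.8  62.4  75.4] zmax 79.47940098894806
top blue 101 [558.8  94.2  75.4] zmax 78.89403902345981
top blue 96 [557.3  32.   76.4] zmax 79.46877055567721
driver top [615.7 263.8 159. ] 163.96679398343383
ball [391.4 -60.5 636. ] 454
scene yel 70 [535.8  55.   76.4] zmax 88.70497013418618
scene yel 72 [592.2  62.8  77.6] zmax 79.04086307573681
scene blue 84 [571.7  92.7  76.3] zmax 78.55597606721139
scene blue 68 [568.9  32.9  76.7] zmax 78.75744541691063
driver scene [628.8 260.6 158.3] 161.56083716677009
ball [521.5 -88.3 422.9] 380
t 64.2 pos [490.7 -74.9 156. ] yang 1.57 z [ 0.  0. -1.] j [-0.01  0.43  0.16  1.91 -0.09  0.81  1.78] F [ 0.2  0.7 -0.6] w 0.1 g 0.0
```

View pics/fin.png

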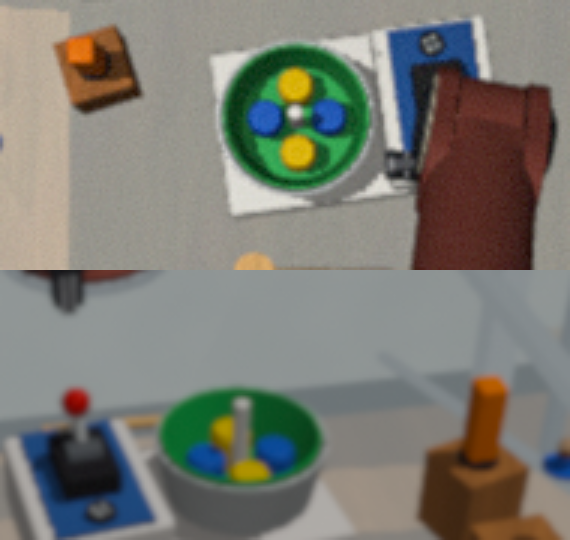

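All four caps stand in the basket around the post, the driver is upright in its stand, and the lever still leans toward the robot. Now the switch.

```bash
python3 -m creep '[[0,0,-0.6,-3,0,0,0],[0,0,0,-3.6,0,0,0],[0,0,0,0,0,0,0],[0,2,0.1,0,0,0,0],[0,2,0.2,0,0,0,0],[0,1.5,0.2,0,0,0,0],[0,1,0.1,0,0,0,0],[0,1,0.1,0,0,0,0]]'; python3 -m creep '[[0,0.3,0,0,0,0,0],[0,0.3,0,0,0,0,0],[0,0.3,0,0,0,0,0],[0,0,0,0,0,0,0]]'
```

```text
time: 65.2
eef_pos: [565.6, -75.0, 90.8]
tcp_rot: [0.0, 0.002, 1.0, 0.0]
ft_force: [-2.1, 1.6, 1.4]
grip_width: -0.0
gripper_force: 0.9
time: 65.7
eef_pos: [571.4, -75.0, 89.6]
tcp_rot: [-0.003, 0.002, 1.0, 0.001]
ft_force: [-5.3, 1.1, 2.6]
grip_width: -0.4
gripper_force: 2.7
```

```bash
cat > ball.py <<'E'
from meas import *
p=read_camera("scene");H=hsv(p).astype(int);C=cloud(p);h,s=H[...,0],H[...,1]
m=((h<4)|(h>176))&(s>170)&(abs(C[...,2]-140)<25)&(abs(C[...,1]+77)<35)&(abs(C[...,0]-575)<60);print("ball",np.median(C[m],0),m.sum())
E
python3 ball.py; python3 -m creep '[[0,0.3,0,0,0,0,0],[0,0.3,0,0,0,0,0],[0,0,0,0,0,0,0]]'; python3 ball.py
```

```text
ball [604.9 -76.9 147.8] 67
time: 66.12
eef_pos: [571.1, -75.0, 89.1]
tcp_rot: [-0.009, 0.002, 1.0, 0.001]
ft_force: [-14.6, 2.4, 9.8]
grip_width: -0.1
gripper_force: 7.4
ball [603.8 -76.7 147.6] 66
```

The lever is at its stop: the ball moved about 41 mm in x and the force rose to 15 N. I'll retreat, do a final check and hand in.

```bash
python3 -m creep '[[0,-2,0,0,0,0,0],[0,-3,0,0,0,0,0],[0,-3,0,0,0,0,0],[0,-1,0,4,0,0,0],[0,0,0,5,0,0,0],[0,0,0,3,0,0,0],[0,0,0,0,0,0,0],[0,0,0,0,0,0,0],[0,0,0,0,0,0,0]]'; python3 ball.py; python3 caps.py; python3 -c "
from cell import *
print(sign_off())"
```

```text
time: 67.3
eef_pos: [489.4, -75.4, 208.7]
tcp_rot: [-0.001, 0.002, 1.0, 0.0]
ft_force: [-0.5, 0.1, -0.2]
grip_width: -0.1
gripper_force: 0.0
ball [605.3 -76.5 147.1] 57

710 [53.1 79.7 95.4]
basket (array([561. ,  61.8]), np.float64(69.01315549235903), 200)
well (array([562.6,  62.4]), np.float64(72.15700685962919), 161)
rim tilt fit [ 0.   0.  93.2]
the job is handed in; nothing more can be done
None
```

I did every step and handed the job in at 67 s; no verdict came back. Both screws are tight against their stops, the screwdriver is back in its stand, the basket is nested with all four caps in it, and the switch is on.

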